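Dip the pump's gauge rod to its collar and hold it out level to be read

ROBOT

A 6-joint arm with a two-finger parallel gripper is mounted at the origin on the work surface; the furniture and walls round the work are solid. World frame = base frame: x ahead of the robot, y to its left, z up, the work surface at z = 0. Lengths are in mm, angles in rad, forces in N, time in s.
With the tool pointing down it reaches from about 350 to 775 mm from the base axis. Payload 7.3 kg.
Tool frame: the origin (TCP) lies between the finger pads; the fingertips stand 25 mm ahead of it and the grasp point (between the pads) lies 6 mm ahead of it; z points along the fingers, y is the direction in which the jaws open and shut (so a half turn about z gives the same grasp; the last joint's range is limited). The gripper opens to 92 mm and grips with 3 to 60 N. Pads are 19 mm wide; open, the fingers measure 130 mm over their backs; the gripper's body (75 mm by 190 mm) begins 47 mm behind the grasp point.
Start: joints at [-1.434, 0.342, 1.524, -0, 1.275, -0.146], TCP at [146.521, -504.157, 251.741] pointing down, gripper open.
Joint ranges: [-2.53, 2.53], [-0.77, 2.02], [0.04, 2.7], [-1, 4.14], [0.28, 2.66], [-3.11, 3.11]. Speed limits (rad/s): [2.57, 2.57, 3.14, 3.14, 3.14, 3.14].

INTERFACE

Orientations are given as [roll, pitch, yaw] about the fixed x, y, z axes, in that order (R = Rz(yaw) Ry(pitch) Rx(roll)).
In Python, from plant import get_obs, capture, calibration, close_job gives the robot as it stands. The module is installed in compiled form; this text tells all that it offers.
- The arm moves only by the shell command python3 -m jog 'ROWS'. ROWS is JSON, one flat list of numbers, 5 for each row, row after row: the closure, from 0 (fully open) to 1 (shut), then the shift along the tool's x, y, z in mm, then the turn about the tool's z in degrees. In form: [fingers, tx, ty, tz, yaw, fingers, tx, ty, tz, yaw, ...]. A call has 1 to 5 rows; each row shifts and turns the pose as measured when the row begins, along the tool's axes as they then stand; what a row does not reach is not made up. A row lasts 1/10 s, in which the tool goes at most 50 mm and 8.59 degrees, less where a joint would pass 70% of its speed; a pose out of reach is approached as far as the arm can. A call is refused whole if a number of a shift passes 50 or a number of a turn 8.59, either way. A call with a gripper value outside its range is refused whole. The fingers move at their own pace and stop on an object; the grip force is fixed at half the most. Time passes only in rows, so rows that do not move let the fingers close. It gives the time, the measured TCP pose, the force and the opening at its end, in the units of the state.
- get_obs(): the state, without advancing time (a new reading comes with each control period).
- capture(name): name is "scene" or "top" or "wrist"; returns (picture, depth): 400x640x3 uint8, red, green, blue; 400x640 float32, mm along the optical axis (not along the pixel's ray), 0 where there is no reading.
- calibration(name): a dict with "fovy" (degrees; the focal length in pixels is half the picture's height over the tangent of half this angle, whatever the lens; pixels are square), "cx", "cy" (the principal point, pixels), "k1" (the pictures are not rectified: a ray, as slopes to the right and down, at radius r is drawn at 1 + k1 r^2 times it, then the intrinsics apply), "R" (3x3) and "t" (3): a world point X has camera coordinates R X + t. Camera axes: x right, y down, z forward; pixel columns grow to the right and rows downward; lengths in mm; the calibration is good to about 2 mm. A picture is of the moment at which its call begins: read the wrist's pose just before it. calibration takes no time and is no camera call; for the wrist camera it gives the pose at the moment of the call.
- close_job(): hands the job in, once; it reports no verdict.
The state is a dict: "time": time; "joint_positions": joint angles; "dq": joint speeds; "tau": joint torques, N m; "tool_pos": TCP position; "tcp_rot": TCP orientation; "contact_force": force on the tool from outside, world axes, zero at the start; "moment": the same for the moment, N m; "grip_width": finger opening in mm.
Only numpy, scipy, OpenCV 4.12 (cv2) and the standard library are available. Lean on these libraries where they do the work, as an engineer would, in place of code of your own. Each camera call takes 0.05 s, during which the arm holds its last target.

TASK

Gauge the sump of the bench vacuum pump: take the gauge rod from its rest by the handle, push it gently down the pump's slanting gauge tube until the collar sits on the mouth of the tube all round, and draw it right out again. Then hold it up at least 15 cm above the bench and clear of everything, level and with the notched side up so that the tip can be read, and finish while still holding it there. Never force the rod against the pump, and leave the other things on the bench where they are.

Things in the scene. Friction and masses are not known exactly. Their poses are not given: they have to be found in the camera images.
- gauge_grip (a point): Loose gauge rod, 198 mm long, 85 g. This point: centre of its black handle, a flat-sided bar 70 mm long (along x), 14 mm wide (y), 26 mm tall (z). x points along the rod to the tip, z out of the notched side. Along +x from this point: handle ends at 35 mm, flat collar 34 mm across from 35 to 43 mm, then steel rod 8 mm thick to its round tip at 163 mm.
- gauge_seat (a point): Point on the gauge rod's axis at the collar's rod-side face (the face that comes to sit on the tube's mouth), 43 mm from the handle's centre. Axes as gauge_grip.
- gauge_tip (a point): The gauge rod's round tip, 120 mm beyond the collar's seating face and 163 mm from the handle's centre. The last 35 mm have a flat with five notches on the z side. Axes as gauge_grip.
- gauge_tube: Steel tube on the pump's front. Origin: centre of its open mouth, 145 mm above the bench; z points out of the tube along its axis, 40 deg above level and away from the pump; x points upward over the pump, square to z; y is level. Bore 13.6 mm, flared to 24 mm over the last 12 mm; rim 31 mm across. Straight and open inside for more than 120 mm, free of catches.
- pump: Grey and bare-metal bench vacuum pump, fixed: cast aluminium oil case in front, round motor behind, 230 long x 104 wide x 153 mm high. Origin under its middle; z up, x runs back along the motor, away from the tube. The tube's mouth stands 155 mm before the origin (-x) and 65 mm in front of the case.
- gauge_rest: Fixed rest in which the gauge rod lies level, its axis 50 mm above the bench, tip along the rest's +x, notched side up. Origin under the middle of its base plate, 190 x 56 x 8 mm. A saddle 17 mm wide and 9 deep carries the last 10 mm of the handle, a U-notch 11 wide and 12 deep the rod 35 mm before its tip: lift straight up. The other 60 mm of the handle are free.
- solder_spool: Solder spool, 59 x 72 x 41 mm, standing near the pump's tube; a bystander. Origin under its middle.
- cleaner_bottle: Plastic dropper bottle, 55 mm across, 122 mm tall, standing; a bystander. Origin under its middle.

How it is judged:
By the outcome, as a careful person would: the job done as asked, in the order asked, and still so for the second after the job is handed in, while the arm keeps its last pose, push and grip.
It also fails if it takes over 48 s, if anything falls off the work surface, if the arm or the gripper's body presses on something with over 40 N, if the wrist force passes 120 N, or if a joint passes its speed limit or range.

## Working session

There is one attempt and no reset: what is moved stays moved. The work goes in short steps, Python scripts to look and compute and a shell command to move; the robot and the scene stay as the last step left them, time stands still between calls to the robot, and variables do not carry over. Pictures are saved under pics/ and viewed, and the job is handed in when it is done.

```bash
mkdir -p pics; cat > h.py <<'E'
import numpy as np,cv2
from plant import get_obs,capture,calibration
def snap(n,f):
    c=calibration(n);p,d=capture(n);cv2.imwrite(f'pics/{f}.png',p[:,:,::-1]);np.savez(f'{f}.npz',p=p,d=d,**{k:np.array(v) for k,v in c.items()});return p,d,c
def load(f):
    z=np.load(f+'.npz');return z['p'],z['d'],z
def ray(c,u,v):
    f=200/np.tan(np.radians(float(c['fovy']))/2)
    K=np.array([[f,0,float(c['cx'])],[0,f,float(c['cy'])],[0,0,1]])
    q=cv2.undistortPoints(np.array([[[u,v]]],float),K,np.array([float(c['k1']),0,0,0]))[0,0]
    R=np.array(c['R']);t=np.array(c['t'])
    return -R.T@t, R.T@np.array([q[0],q[1],1.])
def onz(c,u,v,z):
    o,d=ray(c,u,v);return o+d*(z-o[2])/d[2]
def pt(c,d,u,v):
    o,r=ray(c,u,v);return o+r*float(d[int(v),int(u)])
E
python3 - <<'E'
from h import *
print(get_obs())
for n in('scene','top','wrist'):
    p,d,c=snap(n,n+'0');print(n,c)
E
```

```text
{'time': 0.0, 'joint_positions': array([-1.43399251e+00,  3.42712511e-01,  1.52501530e+00, -3.88754539e-06,
        1.27540159e+00, -1.45985508e-01]), 'dq': array([ 1.68155826e-03, -9.17002325e-04,  7.13465940e-05, -6.41920251e-05,
        2.38941674e-04,  6.55457201e-04]), 'tau': array([ 1.15811695e-04, -4.31243598e+01, -2.44211608e+01,  7.18395668e-02,
        5.60213474e-02, -1.16346532e-04]), 'tool_pos': array([ 146.47015533, -503.76906848,  251.05083704]), 'tcp_rot': array([-3.14007171e+00, -2.19869116e-04,  2.82790296e-01]), 'contact_force': array([ 1.33722185, -0.02795146, -0.25147494]), 'moment': array([ 0.00214103,  0.01111226, -0.01738175]), 'grip_width': 92.10021675511268}
scene {'fovy': 48.95493188050144, 'cx': 321.1688031900384, 'cy': 204.36482266013573, 'k1': 0.042137090987075604, 'R': array([[-0.77273253, -0.63473099, -0.0010049 ],
       [-0.29137448,  0.35612999, -0.88784703],
       [ 0.5639019 , -0.68577548, -0.46013764]]), 't': array([ 356.13235756,  242.67621468, 1049.21152198])}
top {'fovy': 52.835130788840225, 'cx': 326.2023269941676, 'cy': 208.9771044673296, 'k1': -3.313808562217552e-05, 'R': array([[ 0.01482958, -0.99983218,  0.01075647],
       [-0.99735016, -0.01555734, -0.07106774],
       [ 0.07122315, -0.00967407, -0.99741349]]), 't': array([ -14.48491028,  462.82252483, 1155.82908561])}
wrist {'fovy': 71.52251435623468, 'cx': 320.94088384983, 'cy': 199.0420592812331, 'k1': -0.00015816921538895222, 'R': array([[ 2.78907882e-01, -9.60317764e-01, -4.31178200e-04],
       [-9.20389856e-01, -2.67439573e-01,  2.85234269e-01],
       [-2.74030850e-01, -7.91572339e-02, -9.58457733e-01]]), 't': array([-524.34160693,  -36.20489394,  389.91463117])}
```

View pics/scene0.png

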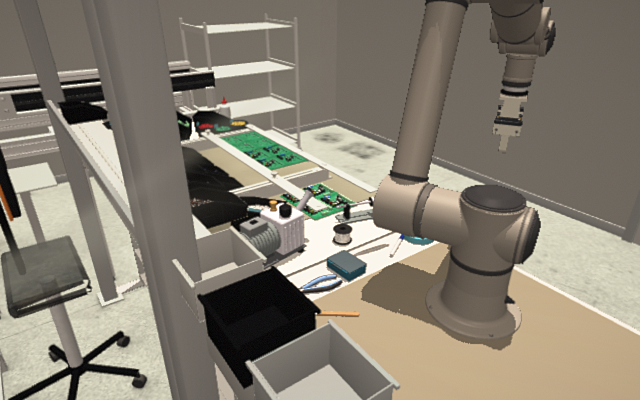

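View pics/top0.png

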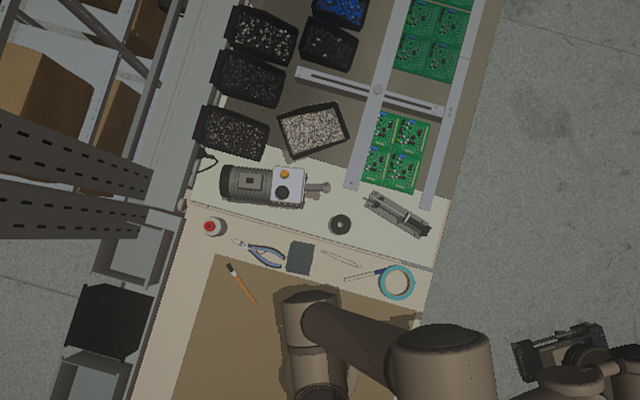

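View pics/wrist0.png

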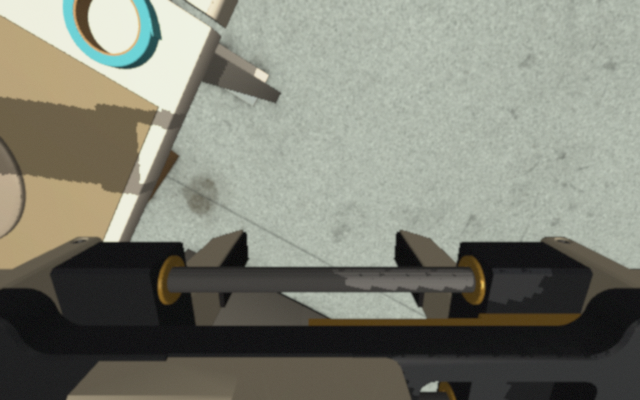

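```bash
python3 - <<'E'
from h import *
p,d,c=load('top0')
im=cv2.resize(p[140:290,190:450][:,:,::-1],None,fx=3,fy=3,interpolation=cv2.INTER_CUBIC)
cv2.imwrite('pics/topz.png',im)
for n,u,v in [('pump',265,185),('tube',327,187),('rest',398,214),('restA',368,195),('restB',430,235),('spool',340,224),('bottle',210,227),('bench',360,240)]:
    print(n,pt(c,d,u,v).round(),d[v,u])
p,d,c=load('scene0')
im=cv2.resize(p[170:300,220:430][:,:,::-1],None,fx=3.8,fy=3.8,interpolation=cv2.INTER_CUBIC)
cv2.imwrite('pics/scenez.png',im)
E
```

```text
pump [518. 159. 111.] 1080.414
tube [513.  -8. 133.] 1059.897
rest [ 452. -218.   10.] 1180.479
restA [ 508. -131.   -3.] 1196.4922
restB [ 392. -316.   -5.] 1191.8119
spool [420. -49.  -2.] 1188.18
bottle [404. 304. 102.] 1080.1295
bench [ 374. -108.    1.] 1182.981
```

View pics/topz.png

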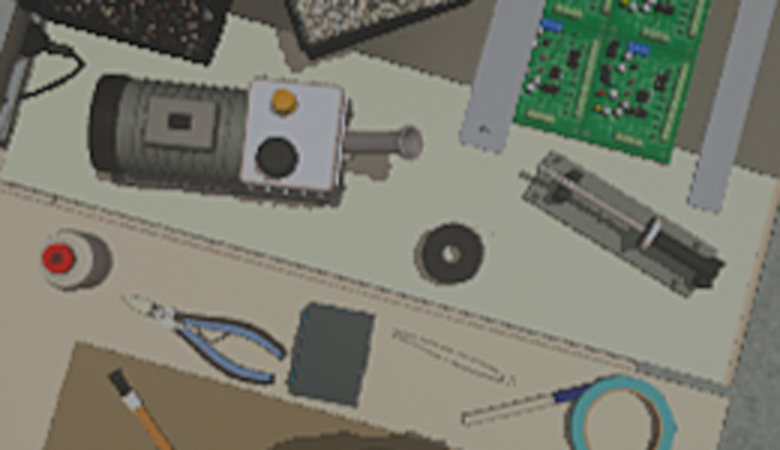

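View pics/scenez.png

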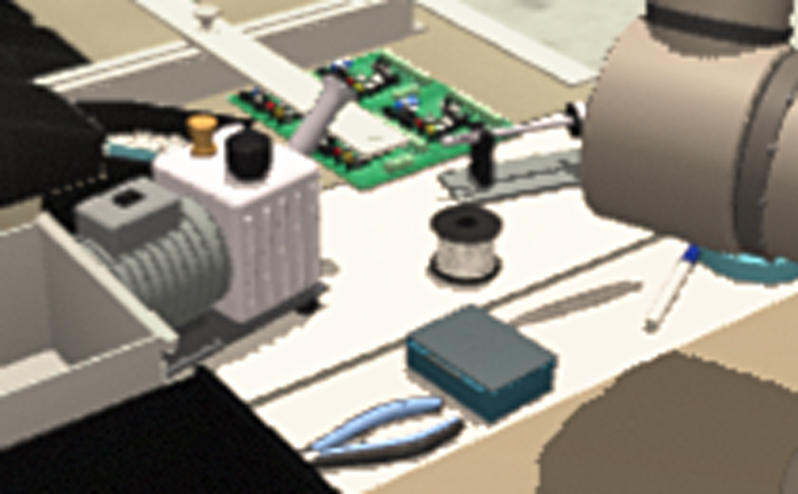

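```bash
python3 -m jog '[0,0,50,0,0, 0,0,50,0,0, 0,0,50,0,0, 0,0,50,0,0, 0,0,50,0,0]'; python3 -m jog '[0,0,50,0,0, 0,0,50,0,0]'
```

```text
time: 0.65
tool_pos: [214.2, -734.0, 247.4]
tcp_rot: [-3.13, -0.001, 0.282]
contact_force: [-0.1, -1.4, 1.2]
grip_width: 92.2
time: 0.85
tool_pos: [229.3, -788.8, 244.9]
tcp_rot: [-3.136, -0.001, 0.282]
contact_force: [0.3, -1.9, 0.0]
grip_width: 91.7
```

```bash
python3 -m jog '[0,0,50,0,0, 0,0,50,0,0,0,0,50,0,0]';python3 -c "
from h import *;print(get_obs()['joint_positions'])"
```

```text
time: 1.15
tool_pos: [241.8, -830.5, 196.1]
tcp_rot: [3.085, -0.004, 0.282]
contact_force: [0.5, 0.1, 1.0]
grip_width: 92.0
[-1.3790232   1.19713538  0.03837933  0.00935909  1.85036143 -0.08738481]
```

```bash
python3 -m jog '[0,0,50,-50,0, 0,0,50,-50,0,0,0,50,-50,0,0,0,50,-50,0]';python3 -c "
from h import *;print(get_obs()['joint_positions'])"
```

```text
time: 1.55
tool_pos: [239.3, -824.2, 302.5]
tcp_rot: [2.973, -0.005, 0.282]
contact_force: [-0.8, 0.6, 0.7]
grip_width: 92.1
[-1.38464216  1.0737473   0.03610578  0.0220655   1.8648135  -0.0873276 ]
```

```bash
python3 -m jog '[0,0,-50,-9,0, 0,0,-50,-9,0,0,0,-50,-9,0,0,0,-50,-9,0,0,0,-50,-9,0]'; python3 -m jog '[0,0,-50,-9,0, 0,0,-50,-9,0,0,0,-50,-9,0,0,0,-50,-9,0,0,0,-50,-9,0]';python3 -c "
from h import *;print(get_obs()['joint_positions'])"
```

```text
time: 2.05
tool_pos: [187.9, -653.4, 330.6]
tcp_rot: [2.929, -0.001, 0.282]
contact_force: [-0.7, -1.4, 1.1]
grip_width: 91.6
time: 2.55
tool_pos: [119.0, -413.8, 343.0]
tcp_rot: [2.879, 0.008, 0.282]
contact_force: [-1.1, -0.5, 0.9]
grip_width: 92.1
[-1.50222692 -0.04397514  1.76431718  0.05197284  1.1634898  -0.22859452]
```

```bash
python3 -m jog '[0,0,-50,-9,0, 0,0,-50,-9,0,0,0,-50,-9,0]';python3 -c "
from h import *;print(get_obs()['joint_positions'])";  python3 -m jog '[0,0,-50,-9,0, 0,0,-50,-9,0]';python3 -c "
from h import *;print(get_obs()['joint_positions'])"
```

```text
time: 2.85
tool_pos: [78.3, -269.6, 339.7]
tcp_rot: [2.85, 0.018, 0.284]
contact_force: [-1.1, 0.7, 2.3]
grip_width: 91.7
[-1.66326354 -0.39567658  2.02777243  0.09565569  1.23243949 -0.39797373]
time: 3.05
tool_pos: [54.2, -192.9, 335.2]
tcp_rot: [2.84, 0.027, 0.287]
contact_force: [-1.9, -0.2, 0.4]
grip_width: 91.7
[-1.97950995 -0.62970636  2.12305798  0.17415389  1.40048981 -0.70788198]
```

```bash
python3 - <<'E'
import numpy as np
D=[(146.5,-503.8,251.05,.3427,1.525,1.2754),(241.8,-830.5,196.1,1.1971,.0384,1.8504),(239.3,-824.2,302.5,1.0737,.0361,1.8648),(119,-413.8,343,-.044,1.7643,1.1635),(78.3,-269.6,339.7,-.3957,2.0278,1.2324)]
A=[];b=[]
for x,y,z,a,c,e in D:
    r=np.hypot(x,y);rp=np.sqrt(r*r-77**2)
    A.append([np.sin(a),np.sin(a+c),np.sin(a+c+e),0]);b.append(rp)
    A.append([np.cos(a),np.cos(a+c),np.cos(a+c+e),1]);b.append(z)
A=np.array(A);b=np.array(b);s,res,_,_=np.linalg.lstsq(A,b,rcond=None);print(s,A@s-b)
E
```

```text
[517.42334937 376.59309008 328.3650456  205.25717252] [14.50429792  3.00174239 -5.9372593  -5.89105802 -8.11490388 -6.76968628
  9.71849291  5.57293818 -3.70383648  4.08606374]
```

```bash
python3 - <<'E'
from h import *
g={}
for f in('scene0','top0'):
    p,d,c=load(f)
    for v in range(0,400,2):
        for u in range(0,640,2):
            if d[v,u]<=0: continue
            X=pt(c,d,u,v)
            if -900<X[0]<1000 and -1000<X[1]<1000 and X[2]>60:
                k=(int(X[0]//100),int(X[1]//100));g[k]=max(g.get(k,0),X[2])
print('rows x (100mm) desc, cols y from 900 to -1000; max z/10')
for ix in range(9,-9,-1):
    print('%4d'%(ix*100),' '.join('%3d'%(g[(ix,iy)]/10) if (ix,iy) in g else '  .' for iy in range(9,-11,-1)))
E
```

```text
rows x (100mm) desc, cols y from 900 to -1000; max z/10
 900   .  16   .   .   .   .  23  19  19  16   7   6   7   7   6   .   .   .   .   .
 800   .  15   .   .   .  23  23  19  19  15   6   8   6   7   6   .   .   .   .   .
 700   .   .   .   .   .  23  19  19  18   9   6   8   .   6   .   .   .   .   .   .
 600   .   .   .   .   .  23  19  19  17   9   7   6   .   7   .   .   .   .   .   .
 500   .   .   .   .  66  66  19  19  16  15  15   6   6   6   .   .   .   .   .   .
 400   .   .   .   .  66  64  19  10  15  15  14   6   6   6   .   .   .   .   .   .
 300   .   .   .   .  66  66  24   7   .   .   .   .   .   .   .   .   .   .   .   .
 200   .   .   .   .  24  24  24   .  21  42  74  75   .   .  57  53   .   .   .   .
 100   .   .   .   .  24  24   .   .   .  42  71  65  63  63  58  49   .   .   .   .
   0   .   .   .  24  24  24   .   .   .  30  30  65  64  63  60  58   .   .   .   .
-100   .   .   .  21  24  24   .   .   .  30  30   .   .   .   .   .   .   .   .   .
-200   .   .   .   .   .   .   .   .   .   .   .   .   .   .   .   .   .   .   .   .
-300   .   .   .   .   .   .   .   .   .   .   .   .   .   .   .   .   .   .   .   .
-400   .   .   .   .   .   .   .   .   .   .   .   .   .   .   .   .   .   .   .   .
-500   .   .   .   .   .   .   .   .   .   .   .   .   .   .   .   .   .   .   .   .
-600   .   .   .   .   .   .   .   .   .   .   .   .   .   .   .   .   .   .   .   .
-700   .   .   .   .   .   .   .   .   .   .   .   .   .   .   .   .   .   .   .   .
-800   .   .   .   .   .   .   .   .   .   .   .   .   .   .   .   .   .   .   .   .
```

```bash
cat >> h.py <<'E'
from scipy.spatial.transform import Rotation as Ro
def tool():
    o=get_obs();return np.array(o['tool_pos']),Ro.from_euler('xyz',o['tcp_rot']),o
def rep():
    p,R,o=tool();z=R.as_matrix()[:,2];x=R.as_matrix()[:,0]
    print('pos',p.round(1),'z-lean %.1f@%.1f'%(np.degrees(np.arccos(-z[2])),np.degrees(np.arctan2(z[1],z[0]))),'x az %.1f el %.1f'%(np.degrees(np.arctan2(x[1],x[0])),np.degrees(np.arcsin(x[2]))),'q',np.array(o['joint_positions']).round(2),'F',np.array(o['contact_force']).round(1),'w %.1f t %.2f'%(o['grip_width'],o['time']))
def plan(target,yawdeg=0,step=45,tool_delta=None):
    p,R,o=tool();rep();D=np.array(target,float)-p;n=max(int(np.ceil(np.abs(R.inv().apply(D)).max()/step)),int(np.ceil(abs(yawdeg)/8.5)),1)
    print('total tool',R.inv().apply(D).round(1),'n',n)
    for i in range(n):
        print((R.inv().apply(D/n)).round(1),round(yawdeg/n,2)); R=R*Ro.from_euler('z',yawdeg/n,degrees=True)
E
python3 -c "
from h import *
plan((250,-180,480),-45)"
```

```text
pos [  54.2 -192.9  335.2] z-lean 17.3@-78.4 x az 16.4 el -1.5 q [-1.98 -0.63  2.12  0.17  1.4  -0.71] F [-1.9 -0.2  0.4] w 91.7 t 3.05
total tool [ 187.5   85.5 -130.3] n 6
[ 31.3  14.3 -21.7] -7.5
[ 29.1  18.2 -21.7] -7.5
[ 26.5  21.9 -21.7] -7.5
[ 23.4  25.1 -21.7] -7.5
[ 19.9  28.  -21.7] -7.5
[ 16.1  30.3 -21.7] -7.5
```

```bash
python3 -m jog '[0,31,14,-24,-7.5, 0,29,18,-24,-7.5, 0,27,22,-24,-7.5, 0,23,25,-24,-7.5, 0,20,28,-24,-7.5]' >/dev/null
python3 -c "
from h import *
plan((280,150,480),-20,48)"
```

```text
pos [ 154.  -200.8  451.2] z-lean 19.2@-84.1 x az 39.0 el -10.7 q [-1.07 -0.45  1.77 -0.13  1.51 -0.22] F [-0.4 -1.   0.9] w 91.8 t 3.55
total tool [ 307.6 -161.9 -137.6] n 7
[ 43.9 -23.1 -19.7] -2.86
[ 45.  -20.9 -19.7] -2.86
[ 46.  -18.6 -19.7] -2.86
[ 46.9 -16.3 -19.7] -2.86
[ 47.7 -14.  -19.7] -2.86
[ 48.3 -11.6 -19.7] -2.86
[ 48.8  -9.2 -19.7] -2.86
```

```bash
python3 -m jog '[0,44,-23,-20,-4, 0,45,-21,-20,-4, 0,46,-18,-20,-4, 0,47,-15,-20,-4, 0,48,-12,-20,-4]' >/dev/null
python3 -c "
from h import *
plan((200,230,500),0,48)"
```

```text
pos [212.3 -53.  474.9] z-lean 19.7@-79.7 x az 51.7 el -13.3 q [-0.17 -0.39  1.68 -0.33  1.72  0.4 ] F [ 0.9  0.2 -0.6] w 92.1 t 4.05
total tool [ 202.9 -160.6 -118.1] n 5
[ 40.6 -32.1 -23.6] 0.0
[ 40.6 -32.1 -23.6] 0.0
[ 40.6 -32.1 -23.6] 0.0
[ 40.6 -32.1 -23.6] 0.0
[ 40.6 -32.1 -23.6] 0.0
```

```bash
python3 -m jog '[0,41,-32,-24,0, 0,41,-32,-24,0, 0,41,-32,-24,0, 0,41,-32,-24,0, 0,41,-32,-24,0]' >/dev/null
python3 -c "
from h import *
plan((0,330,500),0,48)"
```

```text
pos [199.5 154.2 506.9] z-lean 19.0@-72.6 x az 51.4 el -10.9 q [ 0.7  -0.18  1.46 -0.33  1.97  1.24] F [ 0.4 -0.7 -0.5] w 91.8 t 4.55
total tool [  13.9 -256.8  -67.6] n 6
[  2.3 -42.8 -11.3] 0.0
[  2.3 -42.8 -11.3] 0.0
[  2.3 -42.8 -11.3] 0.0
[  2.3 -42.8 -11.3] 0.0
[  2.3 -42.8 -11.3] 0.0
[  2.3 -42.8 -11.3] 0.0
```

```bash
python3 -m jog '[0,2,-43,-12,0, 0,2,-43,-12,0, 0,2,-43,-12,0, 0,2,-43,-12,0, 0,2,-43,-12,0]' >/dev/null
python3 -c "
from h import *
plan((60,700,520),0,48)"
```

```text
pos [ 20.2 299.5 521. ] z-lean 17.1@-66.7 x az 51.5 el -8.3 q [ 1.4  -0.01  1.27 -0.19  2.13  1.98] F [ 1.   0.6 -0.1] w 91.8 t 5.05
total tool [ 334.9 -198.3 -102.4] n 7
[ 47.8 -28.3 -14.6] 0.0
[ 47.8 -28.3 -14.6] 0.0
[ 47.8 -28.3 -14.6] 0.0
[ 47.8 -28.3 -14.6] 0.0
[ 47.8 -28.3 -14.6] 0.0
[ 47.8 -28.3 -14.6] 0.0
[ 47.8 -28.3 -14.6] 0.0
```

```bash
python3 -m jog '[0,48,-28,-15,0, 0,48,-28,-15,0, 0,48,-28,-15,0, 0,48,-28,-15,0, 0,48,-28,-15,0]' >/dev/null;python3 -m jog '[0,48,-28,-15,0, 0,48,-28,-15,0, 0,48,-28,-15,0, 0,48,-28,-15,0, 0,48,-28,-15,0]' >/dev/null
python3 -c "
from h import *
plan((90,950,650),0,48)"
```

```text
pos [ 29.6 567.3 535. ] z-lean 20.3@-81.1 x az 50.3 el -13.7 q [ 1.44  0.78  0.04 -0.22  2.66  1.92] F [ 0.1 -0.3  0.7] w 92.0 t 6.05
total tool [ 296.1 -141.6 -235.8] n 7
[ 42.3 -20.2 -33.7] 0.0
[ 42.3 -20.2 -33.7] 0.0
[ 42.3 -20.2 -33.7] 0.0
[ 42.3 -20.2 -33.7] 0.0
[ 42.3 -20.2 -33.7] 0.0
[ 42.3 -20.2 -33.7] 0.0
[ 42.3 -20.2 -33.7] 0.0
```

```bash
python3 -c "
from h import *
plan((55,640,410),0,48)"
```

```text
pos [ 29.6 567.3 535. ] z-lean 20.3@-81.1 x az 50.3 el -13.7 q [ 1.44  0.78  0.04 -0.22  2.66  1.92] F [ 0.1 -0.3  0.7] w 92.0 t 6.05
total tool [ 99.7 -53.2  93.7] n 3
[ 33.2 -17.7  31.2] 0.0
[ 33.2 -17.7  31.2] 0.0
[ 33.2 -17.7  31.2] 0.0
```

```bash
python3 -m jog '[0,33,-18,31,0, 0,33,-18,31,0, 0,33,-18,31,0,0,50,-25,20,0,0,50,-25,20,0]' >/dev/null
python3 -c "
from h import *
plan((90,950,450),0,48)"
```

```text
pos [ 72.6 695.5 348.2] z-lean 19.3@-81.2 x az 50.3 el -13.0 q [ 1.4   1.03  0.04 -0.15  2.39  1.97] F [0.  0.4 1.1] w 91.8 t 6.55
total tool [ 178.6 -108.5 -178.2] n 4
[ 44.6 -27.1 -44.6] 0.0
[ 44.6 -27.1 -44.6] 0.0
[ 44.6 -27.1 -44.6] 0.0
[ 44.6 -27.1 -44.6] 0.0
```

```bash
python3 -m jog '[0,45,-27,-45,0, 0,45,-27,-45,0, 0,45,-27,-40,0,0,45,-27,-40,0,0,45,-27,-40,0]' >/dev/null
python3 -c "
from h import *
plan((90,950,500),0,48)"
```

```text
pos [ 74.7 730.2 351.1] z-lean 11.3@-69.6 x az 51.7 el -5.9 q [ 1.4   1.01  0.04 -0.13  2.26  1.99] F [ 0.1 -0.3 -0.1] w 91.8 t 7.05
total tool [ 165.6  -94.4 -185.4] n 4
[ 41.4 -23.6 -46.3] 0.0
[ 41.4 -23.6 -46.3] 0.0
[ 41.4 -23.6 -46.3] 0.0
[ 41.4 -23.6 -46.3] 0.0
```

```bash
python3 -m jog '[0,42,-24,-46,0, 0,42,-24,-46,0, 0,42,-24,-46,0,0,42,-24,-46,0,0,42,-24,-46,0]' >/dev/null
python3 -c "
from h import *
plan((90,950,500),0,48)
p,d,c=load('top0')
im=cv2.resize(p[180:250,350:450][:,:,::-1],None,fx=8,fy=8,interpolation=cv2.INTER_CUBIC)
cv2.imwrite('pics/restz.png',im)
im=cv2.resize(p[160:210,270:340][:,:,::-1],None,fx=11,fy=11,interpolation=cv2.INTER_CUBIC)
cv2.imwrite('pics/tubez.png',im)
"
```

```text
pos [ 74.2 746.2 402.4] z-lean 5.3@-13.5 x az 52.7 el 2.1 q [ 1.41  0.94  0.04 -0.11  2.17  2.  ] F [-0.  -0.2  0.4] w 91.8 t 7.55
total tool [ 175.3 -102.8 -100.2] n 4
[ 43.8 -25.7 -25. ] 0.0
[ 43.8 -25.7 -25. ] 0.0
[ 43.8 -25.7 -25. ] 0.0
[ 43.8 -25.7 -25. ] 0.0
```

View pics/restz.png

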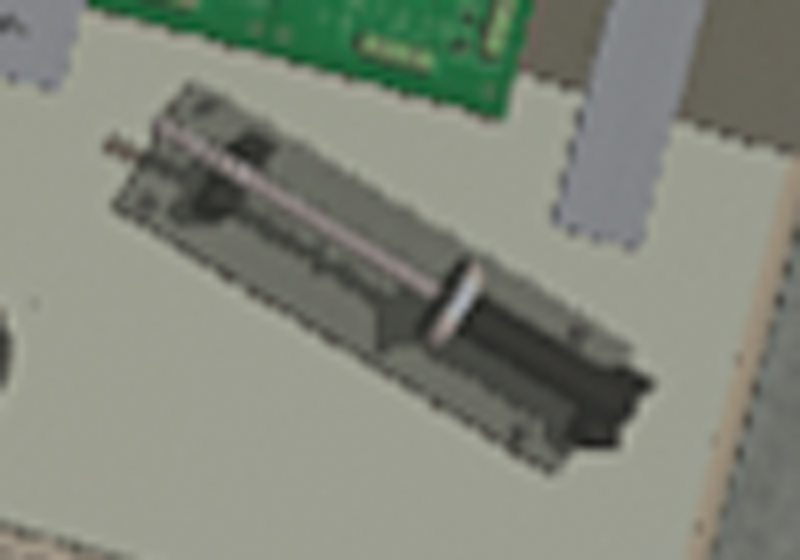

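View pics/tubez.png

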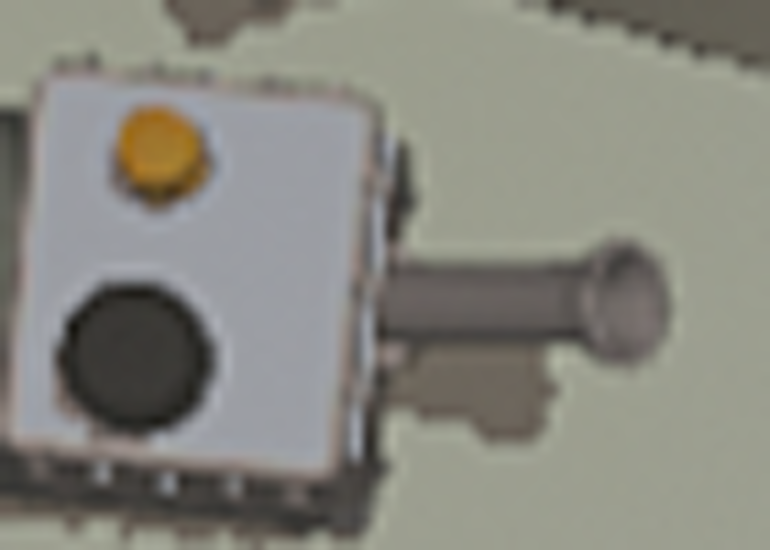

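```bash
python3 - <<'E'
from h import *
p,d,c=load('top0')
q=lambda u,v:(350+u/8,180+v/8)
tip=onz(c,*q(163,126),54);col=onz(c,*q(458,300),60);he=onz(c,*q(630,398),58);mid=onz(c,*q(430,284),54)
print(tip,col,he,np.linalg.norm(tip-he)); 
for a,b in((tip,mid),(tip,col),(tip,he)):
  e=a-b;print(np.degrees(np.arctan2(e[1],e[0])))
q=lambda u,v:(270+u/11,160+v/11)
m=onz(c,*q(627,303),145);b=onz(c,*q(400,301),92);e=b-m;print(m,b,np.degrees(np.arctan2(e[1],e[0])),e)
# pump box top edges
a=onz(c,*q(45,75),150);a2=onz(c,*q(375,100),150);print(np.degrees(np.arctan2(*(a-a2)[[1,0]])))
a=onz(c,*q(20,440),150);a2=onz(c,*q(330,470),150);print(np.degrees(np.arctan2(*(a-a2)[[1,0]])))
E
```

```text
[ 499.7712395  -131.47005743   54.        ] [ 439.46216465 -234.76079895   60.        ] [ 406.08227929 -295.663887     58.        ] 189.0852583744988
60.07356603533975
59.72033259101919
60.29092955283564
[509.7520594   -7.44270379 145.        ] [515.97249174  48.38739161  92.        ] 83.64248567949478 [  6.22043234  55.83009541 -53.        ]
86.57977509148927
85.35415102021598
```

```bash
python3 -c "
from h import *
plan((190,900,420),0,48)"
```

```text
pos [ 74.2 746.2 402.4] z-lean 5.3@-13.5 x az 52.7 el 2.1 q [ 1.41  0.94  0.04 -0.11  2.17  2.  ] F [-0.  -0.2  0.4] w 91.8 t 7.55
total tool [ 1.93e+02 -1.00e-01 -1.05e+01] n 5
[38.6 -0.  -2.1] 0.0
[38.6 -0.  -2.1] 0.0
[38.6 -0.  -2.1] 0.0
[38.6 -0.  -2.1] 0.0
[38.6 -0.  -2.1] 0.0
```

```bash
python3 -m jog '[0,45,0,-10,0,0,45,0,-10,0,0,45,0,-20,0,0,45,0,-20,0,0,45,0,-20,0]' >/dev/null
python3 -c "
from h import *
plan((190,900,420),0,48)"
```

```text
pos [178.7 771.7 414.8] z-lean 10.0@47.1 x az 53.4 el 10.0 q [ 1.27  0.93  0.04 -0.08  2.02  1.87] F [-0.5  0.9 -1.8] w 91.9 t 8.05
total tool [108.9 -67.7  12.6] n 3
[ 36.3 -22.6   4.2] 0.0
[ 36.3 -22.6   4.2] 0.0
[ 36.3 -22.6   4.2] 0.0
```

```bash
python3 -c "
from h import *
p,R,o=tool();print(R.inv().apply(55*np.array([.22,.84,.5])))"
```

```text
[ 48.40074053 -17.46682164 -19.73267489]
```

```bash
python3 -m jog '[0,48,-17,-20,0,0,48,-17,-20,0,0,48,-17,-19,0,0,48,-17,-18,0,0,48,-17,-17,0]' >/dev/null
python3 -c "
from h import *
rep();p,R,o=tool();print(R.inv().apply(55*np.array([.22,.84,.5])))"
```

```text
pos [205.5 804.9 445.8] z-lean 19.6@61.0 x az 52.8 el 19.4 q [ 1.25  0.9   0.04 -0.06  1.86  1.86] F [-0.5 -0.3  0.9] w 92.0 t 8.55
[ 50.75802356 -18.79121327 -10.37368536]
```

```bash
python3 -c "
from h import *
plan((90,330,480),-7,48)"
```

```text
pos [205.5 804.9 445.8] z-lean 19.6@61.0 x az 52.8 el 19.4 q [ 1.25  0.9   0.04 -0.06  1.86  1.86] F [-0.5 -0.3  0.9] w 92.0 t 8.55
total tool [-411.3  186.  -190.5] n 9
[-45.7  20.7 -21.2] -0.78
[-46.   20.  -21.2] -0.78
[-46.2  19.4 -21.2] -0.78
[-46.5  18.8 -21.2] -0.78
[-46.8  18.2 -21.2] -0.78
[-47.   17.5 -21.2] -0.78
[-47.2  16.9 -21.2] -0.78
[-47.5  16.2 -21.2] -0.78
[-47.7  15.6 -21.2] -0.78
```

```bash
python3 -m jog '[0,-46,21,-21,-1.5,0,-46,20,-21,-1.5,0,-46,19,-21,-1.5,0,-46,18,-21,-1.5,0,-47,17,-21,-1]' >/dev/null
python3 -c "
from h import *
plan((130,300,480),0,48)"
```

```text
pos [163.3 616.4 460. ] z-lean 19.9@61.0 x az 58.7 el 19.9 q [ 1.22  0.31  1.06 -0.05  1.43  1.76] F [0.  0.2 1.1] w 91.7 t 9.05
total tool [-263.8  134.1 -118.5] n 6
[-44.   22.4 -19.7] 0.0
[-44.   22.4 -19.7] 0.0
[-44.   22.4 -19.7] 0.0
[-44.   22.4 -19.7] 0.0
[-44.   22.4 -19.7] 0.0
[-44.   22.4 -19.7] 0.0
```

```bash
python3 -m jog '[0,-46,23,-21,0,0,-46,23,-21,0,0,-46,23,-21,0,0,-46,23,-21,0,0,-46,23,-21,0]' >/dev/null
python3 -c "
from h import *
plan((290,50,480),0,49)"
```

```text
pos [134.8 369.  480.1] z-lean 20.9@61.2 x az 58.8 el 20.9 q [ 1.01 -0.2   1.56  0.02  1.42  1.55] F [ 1.5 -1.   2. ] w 91.5 t 9.55
total tool [-180.1  296.8  -73. ] n 7
[-25.7  42.4 -10.4] 0.0
[-25.7  42.4 -10.4] 0.0
[-25.7  42.4 -10.4] 0.0
[-25.7  42.4 -10.4] 0.0
[-25.7  42.4 -10.4] 0.0
[-25.7  42.4 -10.4] 0.0
[-25.7  42.4 -10.4] 0.0
```

```bash
python3 -m jog '[0,-29,49,-12,0,0,-29,49,-12,0,0,-29,49,-12,0,0,-29,49,-12,0,0,-29,49,-12,0]' >/dev/null
python3 -c "
from h import *
plan((370,-180,400),0,49)"
```

```text
pos [223.2 190.1 485.1] z-lean 21.6@59.9 x az 59.4 el 21.6 q [ 0.12 -0.4   1.67  0.3   1.64  0.7 ] F [ 1.6 -0.1 -0.8] w 91.3 t 10.05
total tool [-258.2  314.5  -11.8] n 7
[-36.9  44.9  -1.7] 0.0
[-36.9  44.9  -1.7] 0.0
[-36.9  44.9  -1.7] 0.0
[-36.9  44.9  -1.7] 0.0
[-36.9  44.9  -1.7] 0.0
[-36.9  44.9  -1.7] 0.0
[-36.9  44.9  -1.7] 0.0
```

```bash
python3 -m jog '[0,-40,49,-2,0,0,-40,49,-2,0,0,-40,49,-2,0,0,-40,49,-2,0,0,-40,49,-2,0]' >/dev/null
python3 -c "
from h import *
plan((383,-333,260),0,49)"
```

```text
pos [304.4 -12.2 445.3] z-lean 21.8@56.0 x az 59.8 el 21.8 q [-0.69 -0.26  1.69  0.38  1.73 -0.1 ] F [ 1.6  0.7 -0.8] w 91.7 t 10.55
total tool [-289.4  227.3   89.5] n 6
[-48.2  37.9  14.9] 0.0
[-48.2  37.9  14.9] 0.0
[-48.2  37.9  14.9] 0.0
[-48.2  37.9  14.9] 0.0
[-48.2  37.9  14.9] 0.0
[-48.2  37.9  14.9] 0.0
```

```bash
python3 -m jog '[0,-49,39,15,0,0,-49,39,15,0,0,-49,39,15,0,0,-49,39,15,0,0,-49,39,15,0]' >/dev/null
python3 -m jog '[0,-49,39,15,0,0,0,0,0,0]' >/dev/null
python3 -c "
from h import *
rep();snap('wrist','w1');plan((383,-333,240),0,49)"
```

```text
pos [ 367.8 -276.3  305. ] z-lean 21.5@51.4 x az 59.5 el 21.3 q [-1.04  0.21  1.61  0.35  1.46 -0.56] F [ 0.4 -0.5  0.2] w 91.7 t 11.25
pos [ 367.7 -274.5  306.8] z-lean 21.5@51.2 x az 59.6 el 21.3 q [-1.04  0.21  1.61  0.35  1.47 -0.56] F [-0.1  0.8  0.1] w 92.2 t 11.30
total tool [-64.1  40.2  49. ] n 2
[-32.   20.1  24.5] 0.0
[-32.   20.1  24.5] 0.0
```

View pics/w1.png

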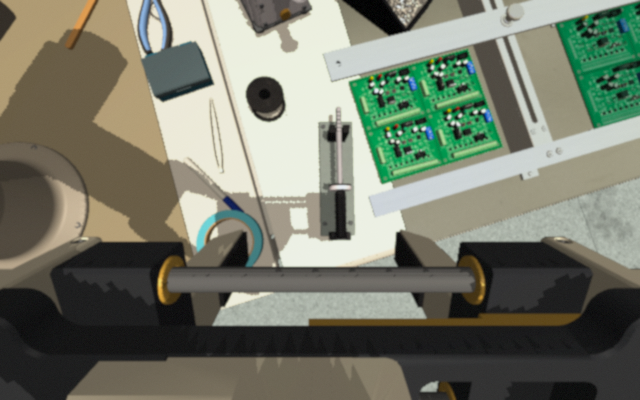

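```bash
python3 - <<'E'
from h import *
p,d,c=load('w1')
im=cv2.resize(p[95:250,290:390][:,:,::-1],None,fx=5,fy=5,interpolation=cv2.INTER_CUBIC).transpose(1,0,2)
cv2.imwrite('pics/w1z.png',np.ascontiguousarray(im))
E
```

```text
(no output)
```

View pics/w1z.png

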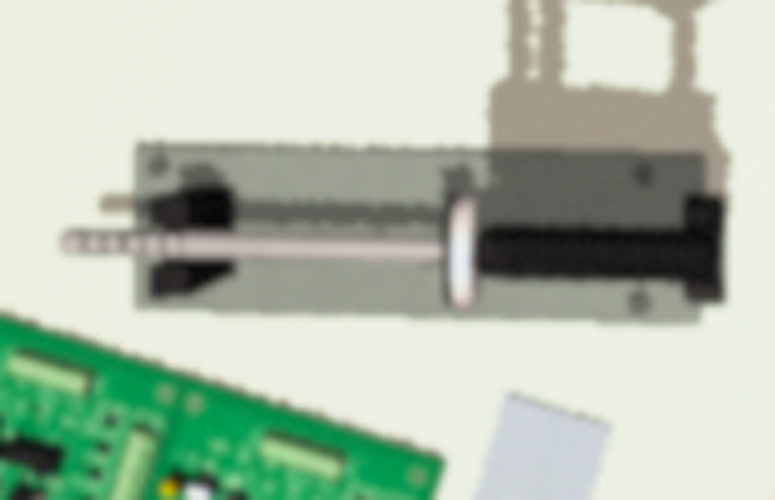

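```bash
python3 - <<'E'
from h import *
p,d,c=load('w1')
tip=onz(c,338.2,107,52);col=onz(c,340,187.2,50);end=onz(c,340,238,55);mid=onz(c,290+249/5,95+440/5,53)
print(tip,col,end)
for b in(mid,col,end):
  e=tip-b;print(np.linalg.norm(e),np.degrees(np.arctan2(e[1],e[0])))
print('depths',[pt(c,d,u,v).round(1) for u,v in((339,150),(340,187),(340,215),(310,200))])
E
```

```text
[ 502.74750583 -129.11759459   52.        ] [ 440.98572219 -233.89936866   50.        ] [ 401.19130912 -296.68222026   55.        ]
115.78068693806415 59.23241465744529
121.64595388881177 59.48352029223895
195.960620704605 58.781127562783524
depths [array([ 468.3, -186.2,   54.4]), array([ 438.3, -234.4,   66.8]), array([ 417.9, -268.3,   61.8]), array([ 395.7, -223.8,   -1.3])]
```

```bash
python3 -c "
from h import *
plan((395.7,-297.8,148.6),0,49)"
```

```text
pos [ 367.7 -274.5  306.8] z-lean 21.5@51.2 x az 59.6 el 21.3 q [-1.04  0.21  1.61  0.35  1.47 -0.56] F [-0.1  0.8  0.1] w 92.2 t 11.30
total tool [-63.   28.1 147. ] n 3
[-21.    9.4  49. ] 0.0
[-21.    9.4  49. ] 0.0
[-21.    9.4  49. ] 0.0
```

```bash
python3 -m jog '[0,-21,10,40,0,0,-21,9,40,0,0,-21,9,40,0,0,0,0,10,0]' >/dev/null
python3 -c "
from h import *
plan((418.6,-269.2,55.6),0,20)"
```

```text
pos [ 394.9 -306.4  169.1] z-lean 21.2@48.1 x az 60.0 el 20.8 q [-1.02  0.41  1.73  0.39  1.14 -0.67] F [0.8 0.9 0.7] w 92.0 t 11.70
total tool [  0.9  -7.1 121.5] n 7
[ 0.1 -1.  17.4] 0.0
[ 0.1 -1.  17.4] 0.0
[ 0.1 -1.  17.4] 0.0
[ 0.1 -1.  17.4] 0.0
[ 0.1 -1.  17.4] 0.0
[ 0.1 -1.  17.4] 0.0
[ 0.1 -1.  17.4] 0.0
```

```bash
python3 -m jog '[0,0,-2,25,0,0,0,-2,25,0,0,0,-2,25,0,0,0,-1,15,0,0,0,0,0,0]' >/dev/null
python3 -c "
from h import *
plan((418.6,-269.2,55.6),0,20);snap('wrist','w2')"
```

```text
pos [ 415.1 -277.1   93.5] z-lean 21.1@45.7 x az 60.4 el 20.5 q [-0.96  0.51  1.84  0.46  0.92 -0.73] F [-0.2 -0.1  0.3] w 91.3 t 12.20
total tool [-5.2 -4.4 38.3] n 2
[-2.6 -2.2 19.1] 0.0
[-2.6 -2.2 19.1] 0.0
```

View pics/w2.png

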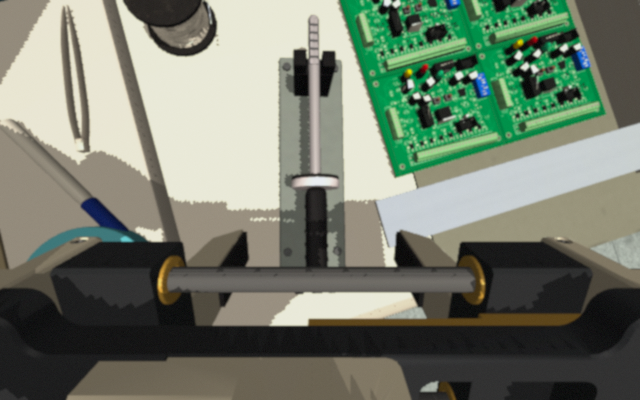

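```bash
python3 -c "
from h import *
p,d,c=load('w2')
col=onz(c,315.5,181.5,50);tip=onz(c,314,16,52);e=tip-col;print(col,tip,np.degrees(np.arctan2(e[1],e[0])),np.linalg.norm(e)); print(col-39*e/np.linalg.norm(e))"
python3 -m jog '[0,-3,-2,15,1,0,-2,-2,12,0,0,0,0,9,0,0,0,0,0,0]' >/dev/null;python3 -c "
from h import *
plan((418.6,-269.2,55.6),0,20)"
```

```text
[ 440.99433625 -233.14932148   50.        ] [ 502.91202074 -129.07277842   52.        ] 59.25054969733632 121.11864624400265
[ 421.05694618 -266.66179297   49.35600337]
pos [ 421.7 -273.4   65. ] z-lean 21.1@43.3 x az 59.7 el 20.3 q [-0.94  0.55  1.86  0.5   0.84 -0.76] F [ 0.3  0.5 -1.3] w 91.7 t 12.65
total tool [-1.3 -5.8  9. ] n 1
[-1.3 -5.8  9. ] 0.0
```

```bash
python3 -m jog '[0,-1,-6,9,0,0,0,-2,2,0,0,0,0,0,0]' >/dev/null;python3 -c "
from h import *
plan((419.4,-268.2,55.6),0,20)"
```

```text
pos [ 417.4 -267.3   53.7] z-lean 21.1@43.1 x az 59.8 el 20.3 q [-0.94  0.56  1.89  0.52  0.8  -0.78] F [ 0.3  0.1 -0.5] w 91.8 t 12.95
total tool [ 0.9  2.3 -1.5] n 1
[ 0.9  2.3 -1.5] 0.0
```

Close the fingers.

```bash
python3 -m jog '[0.5,1,2,-1,0,1,0,0,0,0,1,0,0,0,0,1,0,0,0,0,1,0,0,0,0]';python3 -m jog '[1,0,0,0,0,1,0,0,0,0]';python3 -c "
from h import *
rep()"
```

```text
time: 13.45
tool_pos: [419.8, -268.4, 55.8]
tcp_rot: [3.037, -0.354, 1.043]
contact_force: [-0.2, 0.2, -0.0]
grip_width: 56.6
time: 13.65
tool_pos: [419.8, -268.5, 55.9]
tcp_rot: [3.037, -0.354, 1.043]
contact_force: [-0.1, 0.6, 0.6]
grip_width: 40.4
pos [ 419.8 -268.5   55.9] z-lean 21.1@42.9 x az 59.8 el 20.3 q [-0.94  0.56  1.89  0.52  0.81 -0.78] F [-0.1  0.6  0.6] w 40.4 t 13.65
```

```bash
python3 -m jog '[1,0,0,0,0,1,0,0,0,0,1,0,0,0,0,1,0,0,0,0]';python3 -c "
from h import *
plan((419.8,-268.5,150),0,30)"
```

```text
time: 14.05
tool_pos: [419.6, -268.3, 55.8]
tcp_rot: [3.037, -0.353, 1.044]
contact_force: [-0.9, 0.1, 0.3]
grip_width: 13.8
pos [ 419.6 -268.3   55.8] z-lean 21.1@43.0 x az 59.8 el 20.3 q [-0.94  0.56  1.89  0.52  0.81 -0.78] F [-0.9  0.1  0.3] w 13.8 t 14.05
total tool [ 32.6   9.4 -87.9] n 3
[ 10.9   3.1 -29.3] 0.0
[ 10.9   3.1 -29.3] 0.0
[ 10.9   3.1 -29.3] 0.0
```

```bash
python3 -m jog '[1,7,2,-19,0,1,7,2,-19,0,1,11,3,-30,0,1,11,3,-30,0,1,11,3,-30,0]';python3 -c "
from h import *
rep();snap('wrist','w3');snap('scene','s3')"
```

```text
time: 14.55
tool_pos: [416.9, -266.4, 192.2]
tcp_rot: [3.051, -0.357, 1.039]
contact_force: [0.1, -0.7, -0.8]
grip_width: 13.7
pos [ 416.9 -266.4  192.2] z-lean 21.1@44.9 x az 59.5 el 20.4 q [-0.94  0.35  1.75  0.4   1.13 -0.58] F [ 0.1 -0.7 -0.8] w 13.7 t 14.55
```

View pics/w3.png

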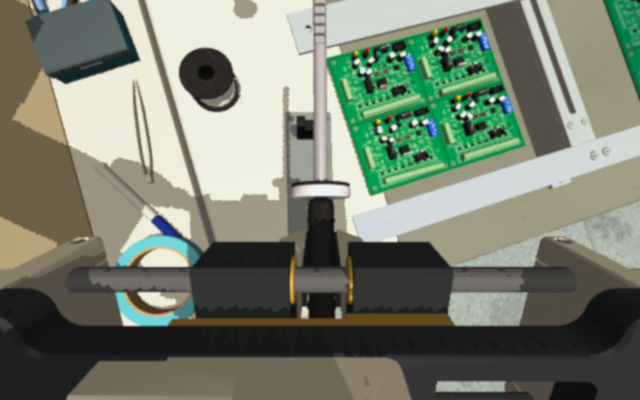

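```bash
cat >> h.py <<'E'
RG=Ro.from_euler('xyz',[3.037,-.3535,1.0435])
rt=RG.inv().apply([np.cos(np.radians(59.25)),np.sin(np.radians(59.25)),0]); nt=RG.inv().apply([0,0,1.])
gt=RG.inv().apply(np.array([421,-266.9,50])-np.array([419.7,-268.4,55.8]))  # handle centre in tool
def rod():
    p,R,o=tool();d=R.apply(rt);n=R.apply(nt);g=p+R.apply(gt)
    print('grip',g.round(1),'tip',(g+163*d).round(1),'rod az %.1f el %.1f'%(np.degrees(np.arctan2(d[1],d[0])),np.degrees(np.arcsin(d[2]))),'notch',n.round(2))
    return g,d,n
def proj(c,X):
    f=200/np.tan(np.radians(float(c['fovy']))/2)
    K=np.array([[f,0,float(c['cx'])],[0,f,float(c['cy'])],[0,0,1]])
    q,_=cv2.projectPoints(np.array([X],float),cv2.Rodrigues(np.array(c['R']))[0],np.array(c['t'],float),K,np.array([float(c['k1']),0,0,0]));return q[0,0]
E
python3 -c "
from h import *
print(rt,nt,gt);g,r,n=rod();p,d,c=load('w3')
for k in (39,80,120,155,163):print(k,proj(c,g+r*k))
im=cv2.resize(p[0:220,270:370][:,:,::-1],None,fx=3.6,fy=3.6,interpolation=cv2.INTER_CUBIC).transpose(1,0,2)
cv2.imwrite('pics/w3z.png',np.ascontiguousarray(im))
rep()
"
```

```text
[ 0.93812544 -0.02679972  0.34525706] [ 0.3461835   0.09794655 -0.9330399 ] [-0.17805022 -0.27197303  6.12162795]
grip [ 419.8 -266.7  189.3] tip [ 503.2 -126.6  189.4] rod az 59.2 el 0.0 notch [ 0. -0.  1.]
39 [324.65418672 191.09406112]
80 [322.63211383 119.23523711]
120 [320.72437673  51.44230701]
155 [319.10541338  -6.08675082]
163 [318.74174528 -19.0092542 ]
pos [ 418.5 -268.2  195.1] z-lean 21.0@43.6 x az 59.7 el 20.3 q [-0.94  0.35  1.75  0.4   1.13 -0.59] F [ 0.4 -0.2 -1.3] w 13.9 t 14.65
```

View pics/w3z.png

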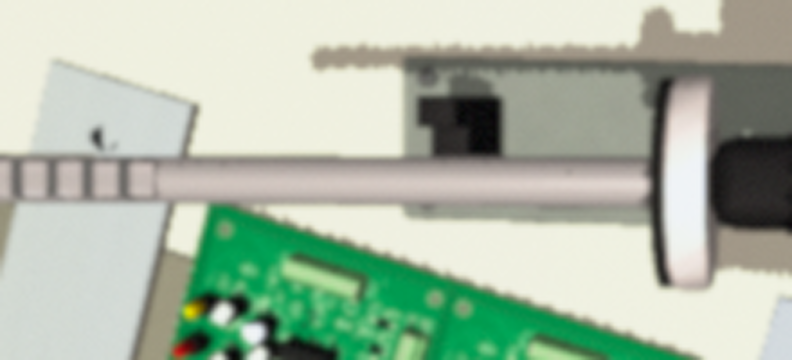

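```bash
python3 - <<'E'
from h import *
p,d,c=load('s3')
g,r,n=rod()
print(proj(c,g),proj(c,g+163*r))
im=cv2.resize(p[150:300,200:420][:,:,::-1],None,fx=3.6,fy=3.6,interpolation=cv2.INTER_CUBIC)
cv2.imwrite('pics/s3z.png',im)
E
```

```text
grip [ 419.8 -266.7  189.3] tip [ 503.2 -126.6  189.4] rod az 59.2 el 0.0 notch [ 0. -0.  1.]
[385.10797149 158.92760303] [336.83844716 165.718411  ]
```

View pics/s3z.png

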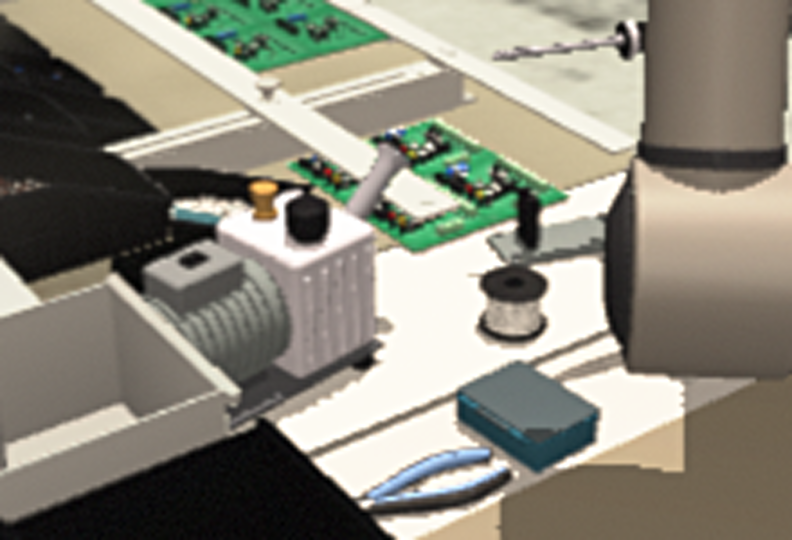

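```bash
python3 - <<'E'
from h import *
p,d,c=load('w3');pp,R,o=tool()
# stored calibration c is at w3 time; use RG-like tool R at that time from state rep: 
R=Ro.from_euler('xyz',[3.051,-.357,1.039]);pp=np.array([416.9,-266.4,192.2])
o1,a=ray(c,320.8,190);_,b=ray(c,319.5,11)
print('cam in tool',R.inv().apply(o1-pp))
A=R.inv().apply(a);B=R.inv().apply(b);n=np.cross(A,B);n/=np.linalg.norm(n);print(A,B,'n',n,'off',n@R.inv().apply(o1-pp))
E
```

```text
cam in tool [  76.80076048   -0.9315818  -132.934157  ]
[-2.55036256e-01  8.00165261e-04  9.67479351e-01] [ 0.36261651 -0.0036177   1.15199892] n [6.85938745e-03 9.99975993e-01 9.81154214e-04] off -0.5351821680988346
```

```bash
cat >> h.py <<'E'
rt=np.array([.9385,-.0066,.3453]);rt/=np.linalg.norm(rt);nt=np.array([.3453,0,-.9385]);gt=np.array([-.2,-.5,6.1])
E
python3 -c "
from h import *
rod();plan((300,-360,400),0,45)"
```

```text
grip [ 419.6 -266.6  189.3] tip [ 505.8 -128.2  189.7] rod az 58.1 el 0.1 notch [-0.08  0.05  1.  ]
pos [ 418.5 -268.2  195.1] z-lean 21.0@43.6 x az 59.7 el 20.3 q [-0.94  0.35  1.75  0.4   1.13 -0.59] F [ 0.4 -0.2 -1.3] w 13.9 t 14.65
total tool [ -59.4  -31.8 -244.8] n 6
[ -9.9  -5.3 -40.8] 0.0
[ -9.9  -5.3 -40.8] 0.0
[ -9.9  -5.3 -40.8] 0.0
[ -9.9  -5.3 -40.8] 0.0
[ -9.9  -5.3 -40.8] 0.0
[ -9.9  -5.3 -40.8] 0.0
```

```bash
python3 -m jog '[1,-10,-5,-45,0,1,-10,-5,-45,0,1,-10,-5,-45,0,1,-10,-5,-45,0,1,-10,-5,-45,0]' >/dev/null;python3 -c "
from h import *
rod();plan((20,-500,420),0,48)"
```

```text
grip [ 313.1 -347.9  378.3] tip [ 398.5 -209.   379.7] rod az 58.4 el 0.5 notch [-0.07  0.03  1.  ]
pos [ 312.1 -349.6  384.1] z-lean 21.2@46.2 x az 59.7 el 20.7 q [-1.22  0.21  1.4   0.33  1.69 -0.66] F [ 1.1 -1.1 -1.6] w 13.9 t 15.15
total tool [-246.6 -164.7 -145.9] n 6
[-41.1 -27.4 -24.3] 0.0
[-41.1 -27.4 -24.3] 0.0
[-41.1 -27.4 -24.3] 0.0
[-41.1 -27.4 -24.3] 0.0
[-41.1 -27.4 -24.3] 0.0
[-41.1 -27.4 -24.3] 0.0
```

```bash
python3 -m jog '[1,-44,-30,-25,0,1,-44,-30,-25,0,1,-44,-30,-25,0,1,-44,-30,-25,0,1,-44,-30,-25,0]' >/dev/null;python3 -c "
from h import *
rod();plan((-230,-700,400),0,48)"
```

```text
grip [  90.5 -460.5  402.3] tip [ 175.1 -321.2  403.3] rod az 58.7 el 0.4 notch [-0.08  0.04  1.  ]
pos [  89.5 -462.2  408.1] z-lean 21.2@45.3 x az 60.2 el 20.5 q [-1.69  0.3   1.21  0.24  1.91 -1.1 ] F [ 0.6 -1.1 -1.3] w 13.9 t 15.65
total tool [-344.8 -147.1 -134.6] n 8
[-43.1 -18.4 -16.8] 0.0
[-43.1 -18.4 -16.8] 0.0
[-43.1 -18.4 -16.8] 0.0
[-43.1 -18.4 -16.8] 0.0
[-43.1 -18.4 -16.8] 0.0
[-43.1 -18.4 -16.8] 0.0
[-43.1 -18.4 -16.8] 0.0
[-43.1 -18.4 -16.8] 0.0
```

```bash
python3 -m jog '[1,-46,-20,-16,0,1,-46,-20,-16,0,1,-46,-20,-16,0,1,-46,-20,-16,0,1,-46,-20,-16,0]' >/dev/null;python3 -m jog '[1,-46,-20,-16,0,1,-46,-20,-16,0,1,-46,-20,-16,0,1,-46,-20,-16,0]' >/dev/null;python3 -c "
from h import *
rod();rep();p,R,o=tool();print(R.inv().apply(60*np.array([-.3,-.81,.5])))"
```

```text
grip [-234.7 -661.2  335.2] tip [-148.9 -522.6  335.2] rod az 58.2 el -0.0 notch [-0.08  0.05  1.  ]
pos [-235.8 -662.8  341. ] z-lean 21.0@42.9 x az 59.9 el 20.1 q [-2.07  1.04  0.04  0.17  2.4  -1.42] F [ 0.1 -0.5 -2.5] w 13.8 t 16.55
[-37.63931701  13.53009263 -44.56656155]
```

```bash
python3 -m jog '[1,-38,14,-45,0,1,-38,14,-45,0,1,-40,14,-42,0,1,-40,14,-42,0,1,-40,14,-40,0]' >/dev/null;python3 -c "
from h import *
rod();rep();p,R,o=tool();print(R.inv().apply(60*np.array([-.3,-.81,.5])))"
```

```text
grip [-236.4 -685.5  358. ] tip [-146.7 -551.   337. ] rod az 56.3 el -7.4 notch [-0.04  0.18  0.98]
pos [-237.3 -686.3  364. ] z-lean 15.0@25.8 x az 58.7 el 12.7 q [-2.07  1.    0.04  0.2   2.31 -1.39] F [0.2 0.4 0.1] w 13.8 t 17.05
[-43.07970181  15.40584076 -38.63624416]
```

```bash
python3 -c "
from h import *
p,R,o=tool();print(R.inv().apply(62*np.array([-.65,-.55,.42])))"
```

```text
[-43.1415717  -11.48549937 -38.364954  ]
```

```bash
python3 -m jog '[1,-44,-12,-38,0,1,-44,-12,-37,0,1,-45,-10,-36,0,1,-46,-8,-34,0,1,-46,-5,-34,0]' >/dev/null;python3 -c "
from h import *
rod();rep();p,R,o=tool();print(R.inv().apply(62*np.array([-.45,-.73,.5])))"
```

```text
grip [-324.8 -677.8  375.9] tip [-234.  -549.9  331.4] rod az 54.6 el -15.8 notch [0.02 0.32 0.95]
pos [-325.3 -677.7  382. ] z-lean 10.4@-9.2 x az 57.7 el 4.1 q [-2.18  0.97  0.04  0.2   2.2  -1.5 ] F [-0.2 -0.4 -1.4] w 13.7 t 17.55
[-50.78674682   6.41821523 -34.16709617]
```

```bash
python3 -m jog '[1,-48,-8,-28,0,1,-48,-8,-26,0,1,-49,-6,-24,0,1,-49,-6,-22,0,1,-49,-4,-20,0]' >/dev/null;python3 -c "
from h import *
rod();rep();p,R,o=tool();print(R.inv().apply(60*np.array([-.55,-.67,.5])))"
```

```text
grip [-398.2 -690.2  373.6] tip [-307.6 -572.9  305.8] rod az 52.3 el -24.6 notch [0.09 0.44 0.89]
pos [-398.4 -689.2  379.7] z-lean 11.6@-57.7 x az 55.9 el -4.7 q [-2.26  0.98  0.04  0.22  2.05 -1.57] F [-0.5  0.3 -1. ] w 13.8 t 18.05
[-5.40746007e+01  7.29760434e-03 -2.60955457e+01]
```

```bash
python3 -m jog '[1,-49,-3,-24,0,1,-49,-3,-22,0,1,-50,-2,-20,0,1,-50,-2,-18,0]' >/dev/null;python3 -c "
from h import *
rod();rep();p,R,o=tool();print(R.inv().apply(60*np.array([-.55,-.67,.5])))"
```

```text
grip [-437.6 -704.6  388.6] tip [-349.2 -598.4  302.2] rod az 50.2 el -32.0 notch [0.16 0.54 0.83]
pos [-437.3 -702.9  394.5] z-lean 16.7@-81.8 x az 54.4 el -12.2 q [-2.3   0.97  0.04  0.24  1.94 -1.59] F [-0.6  0.9 -1.1] w 14.0 t 18.45
[-57.06260918   0.25678862 -18.67706331]
```

```bash
python3 -m jog '[1,-50,-3,-17,0,1,-50,-3,-15,0]' >/dev/null;cat >>h.py <<'E'
def need(az=85.5,el=-40):
    p,R,o=tool();t=R.as_matrix()[:,2];a=np.radians(az);e=np.radians(el)
    d=np.array([np.cos(e)*np.cos(a),np.cos(e)*np.sin(a),np.sin(e)])
    cur=R.apply(rt)
    # yaw about tool z to bring the rod as near d as possible
    u=R.inv().apply(d);y=np.degrees(np.arctan2(u[1],u[0])-np.arctan2(rt[1],rt[0]))
    d2=(R*Ro.from_euler('z',y,degrees=True)).apply(rt)
    print('t',t.round(3),'turn',round(y,1),'-> az %.1f el %.1f'%(np.degrees(np.arctan2(d2[1],d2[0])),np.degrees(np.arcsin(d2[2]))),'err deg %.1f'%np.degrees(np.arccos(min(1,d@d2))))
E
python3 -c "
from h import *
rod();rep();need()"
```

```text
grip [-456.7 -712.5  398. ] tip [-370.2 -612.7  302.4] rod az 49.1 el -35.9 notch [0.19 0.59 0.79]
pos [-456.2 -710.5  403.8] z-lean 19.9@-89.3 x az 53.6 el -16.1 q [-2.31  0.96  0.04  0.25  1.88 -1.6 ] F [ 0.8  1.6 -0.8] w 13.6 t 18.65
t [ 0.004 -0.34  -0.94 ] turn -30.7 -> az 85.5 el -40.0 err deg 0.0
```

```bash
python3 -c "
from h import *
plan((100,-520,430),-30,48)"
```

```text
pos [-456.2 -710.5  403.8] z-lean 19.9@-89.3 x az 53.6 el -16.1 q [-2.31  0.96  0.04  0.25  1.88 -1.6 ] F [ 0.8  1.6 -0.8] w 13.6 t 18.65
total tool [456.9 360.5 -87.2] n 10
[45.7 36.  -8.7] -3.0
[43.7 38.4 -8.7] -3.0
[41.7 40.6 -8.7] -3.0
[39.5 42.8 -8.7] -3.0
[37.2 44.8 -8.7] -3.0
[34.8 46.6 -8.7] -3.0
[32.3 48.4 -8.7] -3.0
[29.7 50.  -8.7] -3.0
[27.1 51.5 -8.7] -3.0
[24.3 52.9 -8.7] -3.0
```

```bash
python3 -m jog '[1,46,36,-9,-3,1,44,38,-9,-3,1,42,41,-9,-3,1,40,43,-9,-3,1,37,45,-9,-3]' >/dev/null;python3 -m jog '[1,35,46,-9,-3,1,33,48,-9,-3,1,30,50,-9,-3,1,27,50,-9,-3,1,25,50,-9,-3]' >/dev/null;python3 -c "
from h import *
rod();need();plan((440,-260,350),-3,48)"
```

```text
grip [ -18.6 -575.8  423.6] tip [  -2.3 -453.4  317.2] rod az 82.4 el -40.8 notch [0.04 0.65 0.76]
t [ 0.001 -0.353 -0.935] turn -2.5 -> az 85.5 el -40.8 err deg 0.8
pos [ -18.1 -573.5  429.3] z-lean 20.7@-89.9 x az 83.0 el -20.6 q [-1.77  0.16  1.34  0.07  1.29 -1.67] F [ 0.4 -0.6 -1.1] w 14.0 t 19.65
total tool [371.1 418.8 -36.3] n 9
[41.2 46.5 -4. ] -0.33
[41.  46.8 -4. ] -0.33
[40.7 47.  -4. ] -0.33
[40.4 47.2 -4. ] -0.33
[40.1 47.5 -4. ] -0.33
[39.9 47.7 -4. ] -0.33
[39.6 47.9 -4. ] -0.33
[39.3 48.2 -4. ] -0.33
[39.  48.4 -4. ] -0.33
```

```bash
python3 -m jog '[1,41,47,-4,-1,1,41,47,-4,-1,1,41,47,-4,-1,1,41,47,-4,0,1,41,47,-4,0]' >/dev/null;python3 -m jog '[1,40,47,-4,0,1,40,47,-4,0,1,40,47,-4,0,1,40,47,-4,0]' >/dev/null;python3 -c "
from h import *
rod();need();plan((496,-180,294),0,48)"
```

```text
grip [ 341.4 -313.   361.3] tip [ 350.4 -193.   251.4] rod az 85.7 el -42.4 notch [0.01 0.68 0.74]
t [ 0.015 -0.379 -0.925] turn 0.3 -> az 85.3 el -42.4 err deg 2.4
pos [ 341.8 -310.5  366.9] z-lean 22.3@-87.8 x az 86.3 el -22.2 q [-0.73  0.03  1.66 -0.3   1.19 -0.6 ] F [ 0.6 -1.3 -1. ] w 13.7 t 20.55
total tool [157.4 144.7  20.2] n 4
[39.4 36.2  5.1] 0.0
[39.4 36.2  5.1] 0.0
[39.4 36.2  5.1] 0.0
[39.4 36.2  5.1] 0.0
```

```bash
python3 -m jog '[1,38,36,4,0,1,36,34,4,0,1,34,32,4,0,1,30,28,4,0,1,20,18,3,0]' >/dev/null;python3 -m jog '[1,0,0,0,0]' >/dev/null; python3 -c "
from h import *
rod();rep();snap('top','t4');snap('wrist','w4');snap('scene','s4');rod();need()"
```

```text
grip [ 506.3 -173.3  291.9] tip [515.5 -53.6 181.7] rod az 85.6 el -42.5 notch [-0.01  0.68  0.74]
pos [ 506.6 -170.9  297.5] z-lean 22.6@-85.0 x az 86.6 el -22.3 q [-0.27  0.28  1.55 -0.4   1.2  -0.1 ] F [-0.1 -0.5 -0.7] w 13.3 t 21.15
grip [ 504.2 -176.1  293.9] tip [514.  -56.6 183.5] rod az 85.3 el -42.6 notch [-0.01  0.68  0.73]
t [ 0.033 -0.384 -0.923] turn 0.0 -> az 85.3 el -42.6 err deg 2.6
```

View pics/w4.png

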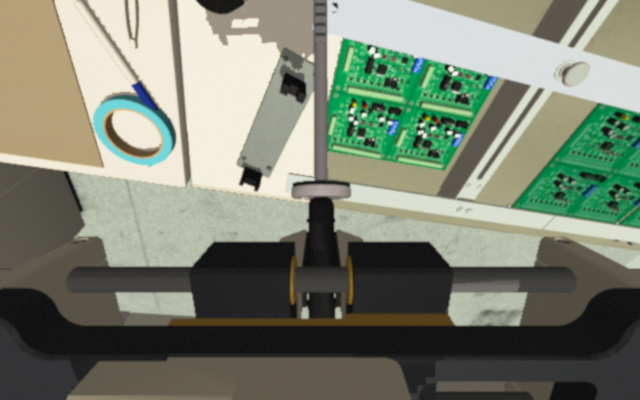

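```bash
python3 - <<'E'
from h import *
a=cv2.imread('pics/t4.png')[130:240,260:400];b=cv2.imread('pics/s4.png')[150:270,240:400]
cv2.imwrite('pics/c4.png',np.vstack([cv2.resize(a,(700,300*700//382),interpolation=3)[:300],cv2.resize(b,(400,300),interpolation=3).repeat(1,0) if 0 else cv2.copyMakeBorder(cv2.resize(b,(400,300),interpolation=3),0,0,0,300,0)]))
E
```

```text
(no output)
```

View pics/c4.png

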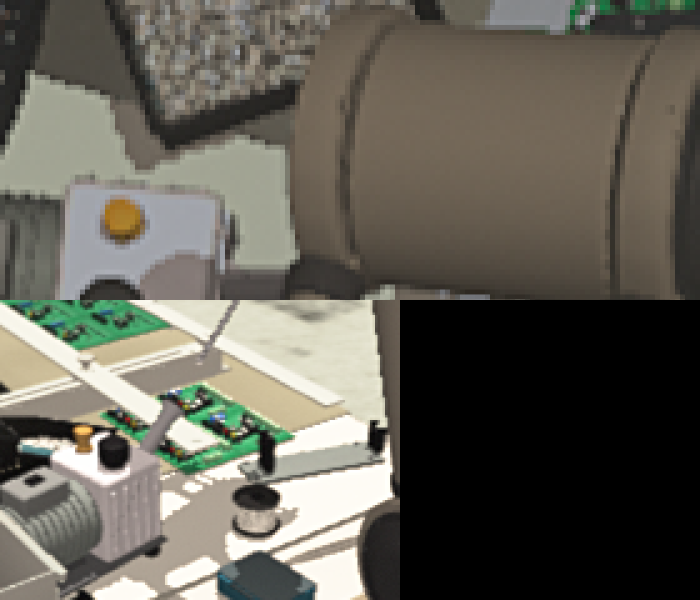

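```bash
python3 - <<'E'
from h import *
p,d,c=load('s4')
im=cv2.resize(p[150:230,285:345][:,:,::-1],None,fx=9,fy=7.5,interpolation=cv2.INTER_CUBIC)
im=cv2.resize(p[150:225,280:350][:,:,::-1],None,fx=8,fy=8,interpolation=cv2.INTER_CUBIC)
cv2.imwrite('pics/s4z.png',im)
q,R,o=tool()
for nm in('s4','scene0'):
  p,d,c=load(nm);print('mouth pred',proj(c,[509.75,-7.4,145]),'30 down axis',proj(c,np.array([509.75,-7.4,145])+50*np.array([.06,.764,-.643])))
print('tip',proj(c,[514,-56.6,183.5]),proj(c,[504.2+43*.06,-176.1+43*.736,293.9-43*.676]))
E
```

```text
mouth pred [309.72294094 191.5377567 ] 30 down axis [300.42166449 205.77085681]
mouth pred [309.72294094 191.5377567 ] 30 down axis [300.42166449 205.77085681]
tip [319.36461522 173.73311926] [339.9186611  140.16826703]
```

View pics/s4z.png

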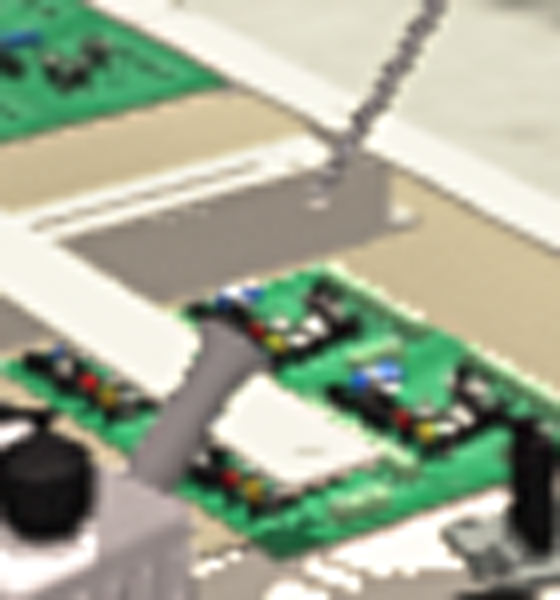

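```bash
cat >>h.py <<'E'
M=np.array([509.75,-7.4,145.]);a_=np.radians(85.5);AX=-np.array([np.cos(np.radians(40))*np.cos(a_),np.cos(np.radians(40))*np.sin(a_),-np.sin(np.radians(40))])
TX=np.cross(np.cross(AX,[0,0,1.]),AX);TX/=np.linalg.norm(TX);TY=np.cross(AX,TX)
def tube():
    p,R,o=tool();g,d,n=rod();tip=g+163*d
    for nm,X in(('tip',tip),('grip',g),('seat',g+43*d)):
        e=X-M;print(nm,'along %.1f up %.1f side %.1f'%(e@AX,e@TX,e@TY))
    print('tool vecs: in',R.inv().apply(-AX).round(3),'up',R.inv().apply(TX).round(3),'side',R.inv().apply(TY).round(3),'F in/up/side',[round(float(np.array(o['contact_force'])@v),1) for v in(-AX,TX,TY)],'t',o['time'])
E
python3 -c "
from h import *
tube();rep()"
```

```text
grip [ 504.2 -176.1  293.9] tip [514.  -56.6 183.5] rod az 85.3 el -42.6 notch [-0.01  0.68  0.73]
tip along 62.0 up -1.8 side -8.1
grip along 224.9 up 5.7 side -7.7
seat along 181.9 up 3.7 side -7.8
tool vecs: in [ 0.953 -0.006  0.302] up [ 0.301  0.064 -0.951] side [ 0.014 -0.998 -0.063] F in/up/side [1.1, -1.2, -0.2] t 21.3
pos [ 504.5 -173.6  299.4] z-lean 22.7@-85.1 x az 86.3 el -22.5 q [-0.28  0.27  1.55 -0.4   1.2  -0.1 ] F [ 0.2  0.1 -1.6] w 14.2 t 21.30
```

```bash
python3 -m jog '[1,13,-3,3.5,0,1,13,-3,3.5,0,1,12,-2,3,0,1,7,0,2,0,1,0,0,0,0]' >/dev/null;python3 -c "
from h import *
tube();snap('scene','s5')
p,d,c=load('s5');g,dd,n=rod()
print(proj(c,g+163*dd),proj(c,M))
cv2.imwrite('pics/s5z.png',cv2.resize(p[150:225,280:350][:,:,::-1],None,fx=8,fy=8,interpolation=cv2.INTER_CUBIC))"
```

```text
grip [ 496.1 -139.6  266. ] tip [507.4 -20.2 155.6] rod az 84.6 el -42.7 notch [-0.01  0.68  0.73]
tip along 16.7 up -0.3 side 1.4
grip along 179.5 up 7.3 side 3.2
seat along 136.6 up 5.3 side 2.7
tool vecs: in [ 0.954 -0.015  0.301] up [ 0.301  0.064 -0.952] side [ 0.005 -0.998 -0.065] F in/up/side [0.3, -0.5, 0.2] t 21.8
grip [ 496.3 -139.9  266.4] tip [507.6 -20.6 155.8] rod az 84.6 el -42.7 notch [-0.01  0.68  0.73]
[313.204123   186.85476034] [309.72294094 191.5377567 ]
```

View pics/s5z.png

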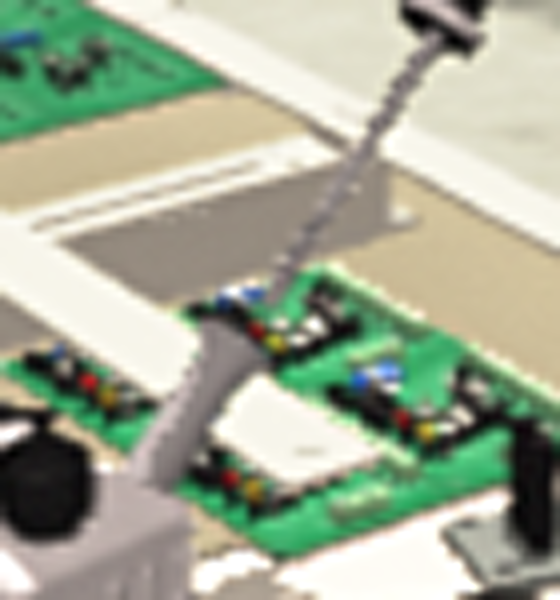

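```bash
python3 -m jog '[1,7,1,2.2,-1,1,7,1,2.2,0,1,7,0,2.2,0,1,7,0,2.2,0,1,7,0,2.2,0]' >/dev/null;python3 -c "
from h import *
tube()"
```

```text
grip [ 501.7 -111.   242.2] tip [510.5   8.3 131.5] rod az 85.7 el -42.8 notch [-0.02  0.68  0.73]
tip along -20.7 up -0.3 side 0.4
grip along 142.1 up 7.6 side -0.1
seat along 99.1 up 5.6 side 0.1
tool vecs: in [ 0.954 -0.     0.3  ] up [ 0.299  0.071 -0.952] side [ 0.021 -0.997 -0.068] F in/up/side [0.9, -1.2, 1.2] t 22.35
```

```bash
python3 -m jog '[1,7,0,2.6,0,1,7,0,2.6,0,1,7,0,2.6,0,1,7,0,2.6,0,1,7,0,2.6,0]' >/dev/null;python3 -c "
from h import *
tube()"
```

```text
grip [504.1 -81.  214.1] tip [512.8  38.3 103.4] rod az 85.8 el -42.8 notch [-0.02  0.68  0.73]
tip along -61.8 up -2.4 side 0.5
grip along 101.0 up 5.5 side -0.1
seat along 58.0 up 3.4 side 0.1
tool vecs: in [0.954 0.001 0.3  ] up [ 0.299  0.071 -0.952] side [ 0.022 -0.997 -0.067] F in/up/side [0.3, -1.6, 0.3] t 22.85
```

```bash
python3 -m jog '[1,6.5,0,2.7,0,1,6.5,0,2.7,0,1,6.5,0,2.7,0,1,6.5,0,2.7,0]' >/dev/null;python3 -c "
from h import *
tube();o=get_obs();print(o['moment'])"
```

```text
grip [506.9 -59.1 193.4] tip [516.   60.3  82.8] rod az 85.6 el -42.7 notch [-0.02  0.68  0.73]
tip along -92.0 up -4.0 side -0.9
grip along 70.8 up 3.8 side -1.2
seat along 27.8 up 1.7 side -1.1
tool vecs: in [ 0.954 -0.001  0.3  ] up [ 0.299  0.073 -0.951] side [ 0.021 -0.997 -0.07 ] F in/up/side [-1.0, 1.5, 0.2] t 23.25
[ 0.54767996 -0.09440707 -0.0085943 ]
```

```bash
python3 -m jog '[1,4,0,1.7,0,1,4,0,1.7,0,1,4,0,1.7,0]' >/dev/null;python3 -c "
from h import *
tube();o=get_obs();print(o['moment'])
snap('scene','s6');snap('wrist','w6');snap('scene','s6b')
p,d,c=load('s6');g,dd,n=rod()
print('collar',proj(c,g+43*dd),proj(c,M))
cv2.imwrite('pics/s6z.png',cv2.resize(p[150:225,280:350][:,:,::-1],None,fx=8,fy=8,interpolation=cv2.INTER_CUBIC))"
```

```text
grip [508.2 -48.8 183.6] tip [517.4  70.6  73. ] rod az 85.6 el -42.7 notch [-0.02  0.68  0.73]
tip along -106.3 up -4.8 side -1.5
grip along 56.5 up 2.9 side -1.7
seat along 13.5 up 0.9 side -1.7
tool vecs: in [ 0.954 -0.002  0.301] up [ 0.3    0.075 -0.951] side [ 0.021 -0.997 -0.072] F in/up/side [-0.7, 2.9, -0.3] t 23.55
[ 0.59191006 -0.08510076 -0.00678168]
grip [508.1 -48.5 183.2] tip [517.1  71.   72.7] rod az 85.7 el -42.7 notch [-0.02  0.68  0.73]
collar [311.65001215 187.54213669] [309.72294094 191.5377567 ]
```

View pics/s6z.png

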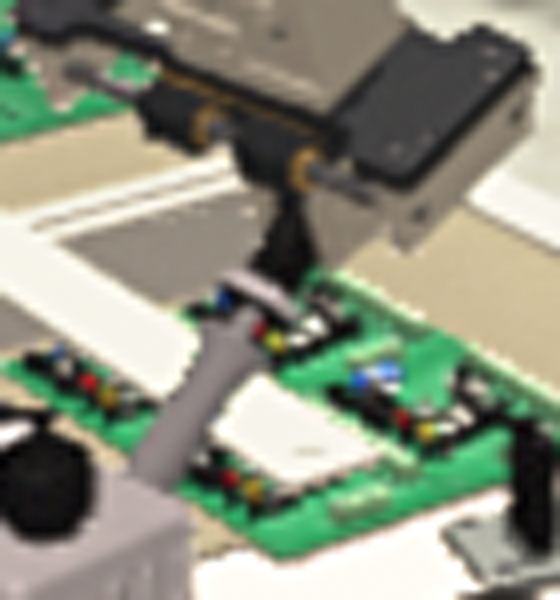

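View pics/w6.png

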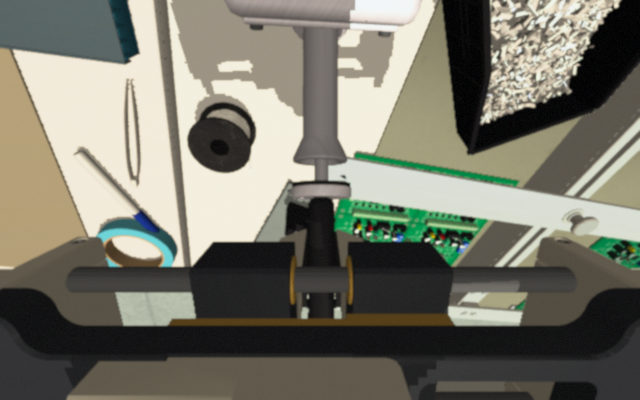

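```bash
python3 -m jog '[1,3,0,1.5,0,1,3,0,1.5,0,1,2.5,0,1.3,0]' >/dev/null;python3 -c "
from h import *
tube();o=get_obs();print(o['moment'])"
```

```text
grip [508.9 -42.7 176.4] tip [518.2  76.6  65.8] rod az 85.6 el -42.7 notch [-0.02  0.68  0.73]
tip along -115.6 up -6.4 side -1.8
grip along 47.2 up 1.4 side -2.0
seat along 4.3 up -0.7 side -1.9
tool vecs: in [ 0.954 -0.002  0.3  ] up [ 0.3    0.075 -0.951] side [ 0.02  -0.997 -0.072] F in/up/side [-1.6, 2.6, -0.4] t 24.0
[ 0.59499591 -0.03108647  0.02430033]
```

```bash
python3 -m jog '[1,2,0,1.2,0,1,2,0,1.2,0]';python3 -c "
from h import *
tube();o=get_obs();print(o['moment'])
snap('wrist','w7');snap('scene','s7')
a=cv2.imread('pics/s7.png')[165:215,290:340];b=cv2.imread('pics/w7.png')[120:230,265:375]
cv2.imwrite('pics/c7.png',np.hstack([cv2.resize(a,(400,400),interpolation=3),cv2.resize(b,(400,400),interpolation=3)]))"
```

```text
time: 24.2
tool_pos: [509.5, -38.1, 178.6]
tcp_rot: [3.078, 0.396, 1.514]
contact_force: [-3.0, -5.5, 11.2]
grip_width: 13.4
grip [509.3 -40.6 173. ] tip [518.5  78.5  62.1] rod az 85.6 el -42.9 notch [-0.02  0.68  0.73]
tip along -119.4 up -8.0 side -2.0
grip along 43.4 up 0.2 side -2.1
seat along 0.4 up -2.0 side -2.1
tool vecs: in [ 0.955 -0.002  0.298] up [ 0.297  0.075 -0.952] side [ 0.02  -0.997 -0.072] F in/up/side [-11.5, 4.9, 2.6] t 24.2
[-0.9480336   0.28342679 -0.13479857]
```

View pics/c7.png

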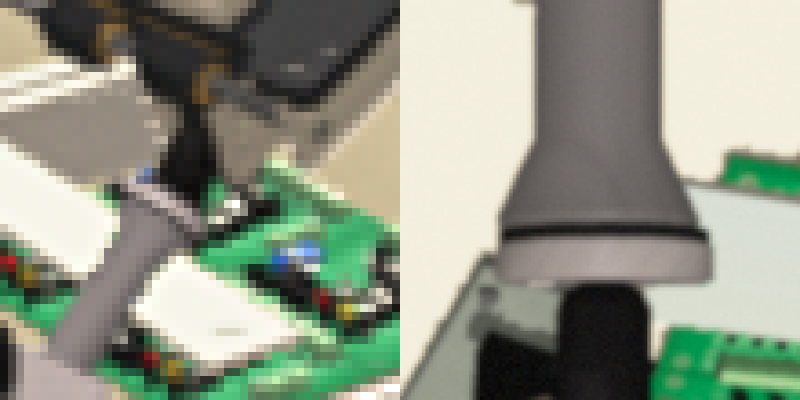

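```bash
python3 -m jog '[1,-1.5,0,1,0,1,-0.6,0,1,0]';python3 -c "
from h import *
tube();o=get_obs();print(o['moment'])"
```

```text
time: 24.5
tool_pos: [509.5, -40.5, 177.0]
tcp_rot: [3.078, 0.395, 1.514]
contact_force: [0.1, 1.0, 2.9]
grip_width: 13.6
grip [509.2 -43.  171.5] tip [518.4  76.2  60.7] rod az 85.6 el -42.8 notch [-0.02  0.68  0.73]
tip along -118.5 up -10.6 side -2.1
grip along 44.3 up -2.6 side -2.2
seat along 1.3 up -4.7 side -2.2
tool vecs: in [ 0.954 -0.002  0.299] up [ 0.298  0.075 -0.951] side [ 0.02  -0.997 -0.072] F in/up/side [-1.0, 2.9, -0.0] t 24.5
[ 0.53665434 -0.05222281  0.02993164]
```

```bash
python3 -m jog '[1,1,-0.7,0.3,0]'; python3 -m jog '[1,0.8,0,0.25,0]';python3 -c "
from h import *
tube();o=get_obs();print(o['moment'])"
```

```text
time: 24.6
tool_pos: [509.0, -39.8, 176.3]
tcp_rot: [3.078, 0.395, 1.514]
contact_force: [1.0, -2.0, 4.7]
grip_width: 13.9
time: 24.7
tool_pos: [509.1, -39.8, 176.2]
tcp_rot: [3.077, 0.396, 1.514]
contact_force: [-2.1, -2.6, 8.3]
grip_width: 14.1
grip [508.8 -42.3 170.6] tip [518.2  76.7  59.7] rod az 85.5 el -42.9 notch [-0.02  0.68  0.73]
tip along -119.6 up -11.0 side -1.8
grip along 43.2 up -2.8 side -1.8
seat along 0.3 up -5.0 side -1.8
tool vecs: in [ 0.955 -0.003  0.298] up [ 0.297  0.075 -0.952] side [ 0.02  -0.997 -0.072] F in/up/side [-7.5, 4.6, 1.9] t 24.7
[-0.38925839  0.12871523 -0.14075641]
```

```bash
python3 -c "
from h import *
snap('wrist','w8');snap('scene','s8');tube()
a=cv2.imread('pics/s8.png')[165:215,290:340];b=cv2.imread('pics/w8.png')[150:210,290:350]
cv2.imwrite('pics/c8.png',np.hstack([cv2.resize(a,(400,400),interpolation=3),cv2.resize(b,(400,400),interpolation=3)]))"
```

```text
grip [508.8 -42.4 170.7] tip [518.2  76.7  59.8] rod az 85.5 el -42.9 notch [-0.02  0.68  0.73]
tip along -119.5 up -11.0 side -1.8
grip along 43.3 up -2.8 side -1.8
seat along 0.3 up -4.9 side -1.8
tool vecs: in [ 0.955 -0.003  0.298] up [ 0.297  0.075 -0.952] side [ 0.02  -0.997 -0.072] F in/up/side [-4.7, 2.2, 0.6] t 24.8
```

View pics/c8.png

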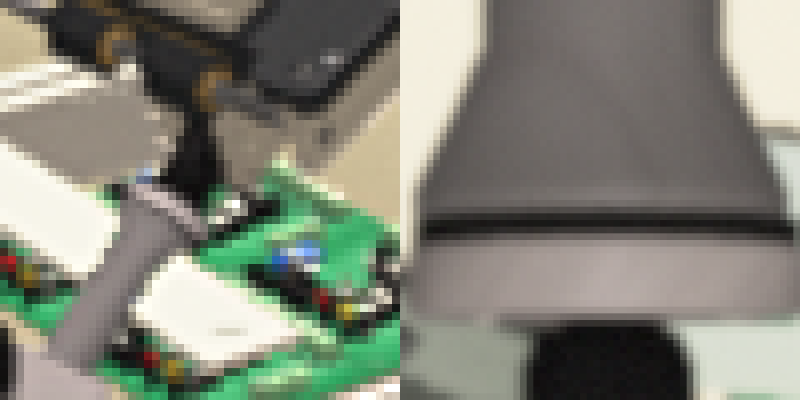

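```bash
python3 -m jog '[1,-0.2,0,0.7,0]'; python3 -m jog '[1,0.7,0,0.2,0]';python3 -c "
from h import *
tube();o=get_obs();print(o['moment'])"
```

```text
time: 24.9
tool_pos: [509.1, -40.2, 175.9]
tcp_rot: [3.077, 0.396, 1.513]
contact_force: [-0.2, 3.4, 2.5]
grip_width: 14.0
time: 25.0
tool_pos: [509.2, -40.2, 175.8]
tcp_rot: [3.077, 0.398, 1.513]
contact_force: [-1.8, -3.4, 8.0]
grip_width: 13.8
grip [508.9 -42.8 170.3] tip [518.3  76.2  59.2] rod az 85.5 el -43.0 notch [-0.02  0.68  0.73]
tip along -119.5 up -11.8 side -2.0
grip along 43.3 up -3.4 side -1.9
seat along 0.3 up -5.6 side -1.9
tool vecs: in [ 0.955 -0.003  0.297] up [ 0.296  0.075 -0.952] side [ 0.019 -0.997 -0.073] F in/up/side [-7.8, 3.8, 1.5] t 25.0
[-0.34441658  0.08172257 -0.08861568]
```

```bash
python3 -m jog '[1,0.8,0,0.25,0]'; python3 -m jog '[1,0.3,0,0.1,0]';python3 -c "
from h import *
tube();o=get_obs();print(o['moment'])"
```

```text
time: 25.1
tool_pos: [509.2, -40.2, 175.8]
tcp_rot: [3.077, 0.399, 1.513]
contact_force: [-1.7, -3.0, 7.6]
grip_width: 13.7
time: 25.2
tool_pos: [509.1, -40.2, 175.8]
tcp_rot: [3.077, 0.4, 1.513]
contact_force: [-0.8, 1.0, 4.3]
grip_width: 13.9
grip [508.9 -42.8 170.2] tip [518.3  75.9  58.9] rod az 85.5 el -43.1 notch [-0.02  0.68  0.73]
tip along -119.5 up -12.1 side -2.0
grip along 43.3 up -3.4 side -1.9
seat along 0.4 up -5.7 side -1.9
tool vecs: in [ 0.956 -0.003  0.294] up [ 0.294  0.075 -0.953] side [ 0.019 -0.997 -0.073] F in/up/side [-2.1, 3.9, 0.8] t 25.2
[ 0.42328931 -0.03551517  0.01730737]
```

```bash
cat >>h.py <<'E'
rt=np.array([.956,-.003,.294]);rt/=np.linalg.norm(rt);nt=np.array([.294,0,-.956])
E
python3 -m jog '[1,-4,0,-2,0,1,-10,0,-3.5,0,1,-14,0,-4.3,0,1,-14,0,-4.3,0,1,-14,0,-4.3,0]';python3 -c "
from h import *
tube()"
```

```text
time: 25.7
tool_pos: [503.9, -85.1, 213.7]
tcp_rot: [3.083, 0.397, 1.518]
contact_force: [0.6, 2.1, 0.7]
grip_width: 13.7
grip [503.6 -87.7 208.1] tip [512.5  37.2 103.7] rod az 85.9 el -39.8 notch [-0.02  0.64  0.77]
tip along -60.8 up -2.9 side 0.8
grip along 102.2 up -3.4 side -0.2
seat along 59.2 up -3.3 side 0.1
tool vecs: in [0.955 0.002 0.297] up [ 0.296  0.072 -0.952] side [ 0.024 -0.997 -0.068] F in/up/side [1.2, 1.9, -0.4] t 25.7
```

```bash
python3 -m jog '[1,-15,0,-5,0,1,-16,0,-5,0,1,-18,0,-5.6,0,1,-20,0,-6.2,0,1,-25,0,-7.5,0]';python3 -c "
from h import *
tube();rep()"
```

```text
time: 26.2
tool_pos: [495.9, -164.3, 278.6]
tcp_rot: [3.089, 0.396, 1.521]
contact_force: [-0.5, -0.6, -1.7]
grip_width: 13.5
grip [ 495.6 -166.9  273. ] tip [503.9 -41.8 168.8] rod az 86.2 el -39.8 notch [-0.02  0.64  0.77]
tip along 41.9 up -4.1 side 3.1
grip along 204.9 up -4.8 side 1.6
seat along 161.9 up -4.6 side 2.0
tool vecs: in [0.954 0.006 0.299] up [ 0.297  0.068 -0.952] side [ 0.026 -0.998 -0.064] F in/up/side [0.6, -1.7, 0.5] t 26.2
pos [ 495.9 -164.3  278.6] z-lean 22.9@-85.1 x az 87.1 el -22.7 q [-0.26  0.27  1.61 -0.41  1.15 -0.07] F [-0.5 -0.6 -1.7] w 13.5 t 26.20
```

```bash
python3 -c "
from h import *
plan((330,-120,480),0,49)"
```

```text
pos [ 495.9 -164.3  278.6] z-lean 22.9@-85.1 x az 87.1 el -22.7 q [-0.26  0.27  1.61 -0.41  1.15 -0.07] F [-0.5 -0.6 -1.7] w 13.5 t 26.20
total tool [ -44.5 -157.2 -208.2] n 5
[ -8.9 -31.4 -41.6] 0.0
[ -8.9 -31.4 -41.6] 0.0
[ -8.9 -31.4 -41.6] 0.0
[ -8.9 -31.4 -41.6] 0.0
[ -8.9 -31.4 -41.6] 0.0
```

```bash
python3 -m jog '[1,-16,-20,-30,0,1,-9,-34,-45,0,1,-9,-34,-45,0,1,-9,-34,-45,0,1,-9,-34,-45,0]' >/dev/null;python3 -c "
from h import *
rod();plan((200,150,500),0,49)"
```

```text
grip [ 344.3 -137.8  458.3] tip [352.  -12.6 354.2] rod az 86.5 el -39.7 notch [-0.    0.64  0.77]
pos [ 344.7 -135.3  463.9] z-lean 22.7@-87.3 x az 87.1 el -22.6 q [-0.29 -0.1   1.53 -0.37  1.57 -0.28] F [ 1.   0.6 -0.3] w 13.9 t 26.70
total tool [ 242.4 -153.5 -146. ] n 5
[ 48.5 -30.7 -29.2] 0.0
[ 48.5 -30.7 -29.2] 0.0
[ 48.5 -30.7 -29.2] 0.0
[ 48.5 -30.7 -29.2] 0.0
[ 48.5 -30.7 -29.2] 0.0
```

```bash
python3 -m jog '[1,48,-35,-29,0,1,48,-35,-29,0,1,48,-32,-29,0,1,48,-32,-29,0,1,48,-32,-29,0]' >/dev/null;python3 -c "
from h import *
rod();plan((90,400,500),0,49)"
```

```text
grip [219.9  76.8 489. ] tip [230.9 201.5 384.6] rod az 85.0 el -39.8 notch [-0.    0.64  0.77]
pos [220.3  79.3 494.6] z-lean 22.9@-86.8 x az 85.8 el -22.7 q [ 0.47 -0.2   1.53 -0.39  1.95  0.41] F [ 2.4  1.1 -1.4] w 13.9 t 27.20
total tool [ 284.1 -146.9 -132.5] n 6
[ 47.3 -24.5 -22.1] 0.0
[ 47.3 -24.5 -22.1] 0.0
[ 47.3 -24.5 -22.1] 0.0
[ 47.3 -24.5 -22.1] 0.0
[ 47.3 -24.5 -22.1] 0.0
[ 47.3 -24.5 -22.1] 0.0
```

```bash
python3 -m jog '[1,40,-38,-20,0,1,42,-36,-20,0,1,47,-30,-20,0,1,48,-20,-20,0,1,48,-20,-20,0]' >/dev/null;python3 -c "
from h import *
rod();plan((60,640,420),-60,49)"
```

```text
grip [102.8 295.4 489.7] tip [114.  420.3 385.6] rod az 84.9 el -39.7 notch [-0.01  0.64  0.77]
pos [103.1 297.9 495.3] z-lean 22.8@-86.1 x az 85.9 el -22.6 q [ 1.16  0.07  1.28 -0.21  2.14  1.14] F [ 1.4  0.3 -0.8] w 14.0 t 27.70
total tool [341.1 -64.4 -64.1] n 8
[42.6 -8.  -8. ] -7.5
[43.3 -2.4 -8. ] -7.5
[43.3  3.3 -8. ] -7.5
[42.5  8.9 -8. ] -7.5
[40.9 14.3 -8. ] -7.5
[38.7 19.6 -8. ] -7.5
[35.8 24.5 -8. ] -7.5
[32.3 28.9 -8. ] -7.5
```

```bash
python3 -m jog '[1,43,-8,-8,-8,1,44,-2,-8,-8,1,44,4,-8,-8,1,43,10,-8,-8,1,41,16,-8,-8]' >/dev/null;python3 -c "
from h import *
rod();plan((60,640,420),-60,49)"
```

```text
grip [ 70.9 518.6 441.1] tip [-23.6 612.4 347. ] rod az 135.2 el -35.3 notch [-0.21  0.58  0.79]
pos [ 71.  521.4 446.5] z-lean 22.7@-85.7 x az 130.3 el -18.7 q [ 1.35  0.53  0.77 -0.14  2.22  0.62] F [ 0.9  1.1 -1.2] w 14.0 t 28.20
total tool [100.9  65.2 -21.6] n 8
[12.6  8.1 -2.7] -7.5
[11.4  9.7 -2.7] -7.5
[10.1 11.1 -2.7] -7.5
[ 8.5 12.4 -2.7] -7.5
[ 6.8 13.4 -2.7] -7.5
[ 5.  14.1 -2.7] -7.5
[ 3.2 14.7 -2.7] -7.5
[ 1.2 15.  -2.7] -7.5
```

```bash
python3 -c "
from h import *
plan((75,710,390),-42,45)"
```

```text
pos [ 71.  521.4 446.5] z-lean 22.7@-85.7 x az 130.3 el -18.7 q [ 1.35  0.53  0.77 -0.14  2.22  0.62] F [ 0.9  1.1 -1.2] w 14.0 t 28.20
total tool [151.9 123.7 -20.5] n 5
[30.4 24.7 -4.1] -8.4
[26.4 28.9 -4.1] -8.4
[21.9 32.5 -4.1] -8.4
[17.  35.3 -4.1] -8.4
[11.6 37.4 -4.1] -8.4
```

```bash
python3 -m jog '[1,30,25,-4,-8.5,1,26,29,-4,-8.5,1,22,33,-4,-8.5,1,17,35,-4,-8.5,1,12,37,-4,-8.5]' >/dev/null;python3 -c "
from h import *
rod();plan((90,850,490),-42,45)"
```

```text
grip [ 75.8 669.  356. ] tip [-75.9 675.3 296.6] rod az 177.6 el -21.3 notch [-0.32  0.42  0.85]
pos [ 75.5 671.9 361.4] z-lean 23.1@-86.0 x az 170.5 el -5.7 q [ 1.39  1.02  0.05 -0.16  2.46 -0.1 ] F [ 0.2  2.  -3.9] w 13.4 t 28.70
total tool [   2.1  115.1 -187.7] n 5
[  0.4  23.  -37.5] -8.4
[ -2.9  22.8 -37.5] -8.4
[ -6.2  22.2 -37.5] -8.4
[ -9.4  21.  -37.5] -8.4
[-12.4  19.4 -37.5] -8.4
```

```bash
python3 -m jog '[1,0,25,-42,-8.5,1,-3,25,-42,-8.5,1,-7,25,-42,-8.5,1,-10,23,-42,-8.5]' >/dev/null;python3 -c "
from h import *
rod();plan((90,850,490),-42,45)"
```

```text
grip [ 78.3 673.9 377.4] tip [-62.7 597.8 347.3] rod az -151.6 el -10.7 notch [-0.31  0.2   0.93]
pos [ 77.6 676.2 383.1] z-lean 19.1@-83.4 x az -157.2 el 5.5 q [ 1.39  0.99  0.04 -0.15  2.43 -0.7 ] F [ 0.6 -1.1 -0.6] w 13.7 t 29.10
total tool [ -68.2  111.7 -157. ] n 5
[-13.6  22.3 -31.4] -8.4
[-16.7  20.1 -31.4] -8.4
[-19.5  17.4 -31.4] -8.4
[-21.8  14.4 -31.4] -8.4
[-23.7  11.1 -31.4] -8.4
```

```bash
python3 -m jog '[1,-18,28,-42,-8.5,1,0,0,0,-8.5]' >/dev/null;python3 -c "
from h import *
rod();plan((78,620,410),-51,45)"
```

```text
grip [ 80.1 676.7 383.7] tip [-35.7 563.9 363.8] rod az -135.7 el -7.0 notch [-0.26  0.1   0.96]
pos [ 79.4 678.8 389.5] z-lean 17.6@-82.0 x az -140.3 el 9.4 q [ 1.38  0.98  0.04 -0.15  2.42 -1.  ] F [ 0.1  0.4 -1.1] w 13.9 t 29.30
total tool [ 41.5 -46.4  -2.1] n 6
[ 6.9 -7.7 -0.3] -8.5
[ 8.  -6.6 -0.3] -8.5
[ 8.9 -5.4 -0.3] -8.5
[ 9.6 -4.  -0.3] -8.5
[10.1 -2.5 -0.3] -8.5
[10.3 -1.  -0.3] -8.5
```

```bash
python3 -m jog '[1,7,-8,0,-8.5,1,8,-7,0,-8.5,1,9,-5,0,-8.5,1,10,-4,0,-8.5,1,10,-2,0,-8.5]' >/dev/null;python3 -m jog '[1,10,0,0,-8.5,1,5,0,0,0,1,0,0,0,0]' >/dev/null;python3 -c "
from h import *
rod();rep();snap('wrist','w9');snap('scene','s9')"
```

```text
grip [ 83.9 609.1 400.9] tip [ 91.7 446.3 403.3] rod az -87.3 el 0.8 notch [-0.03  0.01  1.  ]
pos [ 83.2 610.7 406.8] z-lean 18.0@-82.6 x az -87.9 el 17.9 q [ 1.36  0.7   0.56 -0.13  2.18 -1.88] F [-0.4 -0.8 -1.1] w 14.2 t 30.10
```

View pics/w9.png

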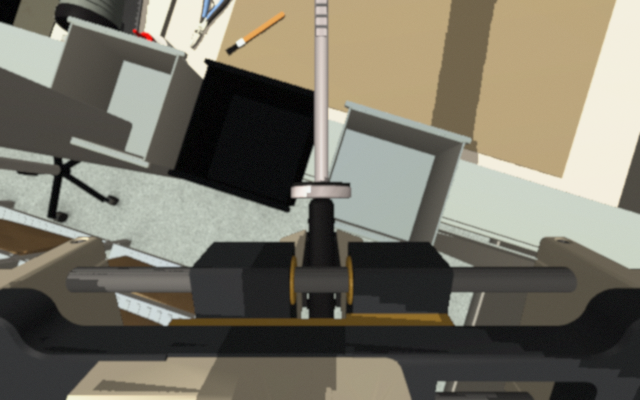

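View pics/s9.png

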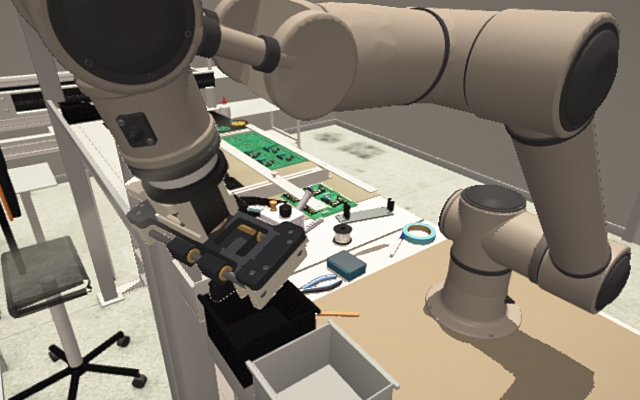

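```bash
python3 -c "
from h import *
plan((150,440,400),0,25)"
```

```text
pos [ 83.1 611.3 406.2] z-lean 18.0@-82.6 x az -87.9 el 17.9 q [ 1.36  0.7   0.56 -0.13  2.18 -1.88] F [ 0.3 -0.6 -1.1] w 14.0 t 30.20
total tool [163.4 -58.8  61. ] n 7
[23.3 -8.4  8.7] 0.0
[23.3 -8.4  8.7] 0.0
[23.3 -8.4  8.7] 0.0
[23.3 -8.4  8.7] 0.0
[23.3 -8.4  8.7] 0.0
[23.3 -8.4  8.7] 0.0
[23.3 -8.4  8.7] 0.0
```

```bash
python3 -m jog '[1,20,-8,8,0,1,25,-9,9,0,1,25,-9,9,0,1,25,-9,9,0,1,25,-9,9,0]' >/dev/null;python3 -m jog '[1,20,-7,7,0,1,10,-4,4,0,1,0,0,0,0,1,0,0,0,0]' >/dev/null;python3 -c "
from h import *
rep();snap('top','t10');snap('wrist','w10');g,d,n=rod()
p,D,c=load('t10')
for k in(0,43,163):print(k,proj(c,g+k*d))"
```

```text
pos [147.9 452.4 395.3] z-lean 18.4@-83.1 x az -88.9 el 18.3 q [ 1.19  0.35  1.16 -0.16  1.91 -2.01] F [ 0.   0.3 -2.1] w 13.9 t 31.10
grip [148.4 451.  389.3] tip [153.8 288.1 392.7] rod az -88.1 el 1.2 notch [-0.03  0.02  1.  ]
0 [ 87.39743662 354.71161619]
43 [109.65177916 354.36570879]
163 [171.87945477 353.3983285 ]
```

View pics/t10.png

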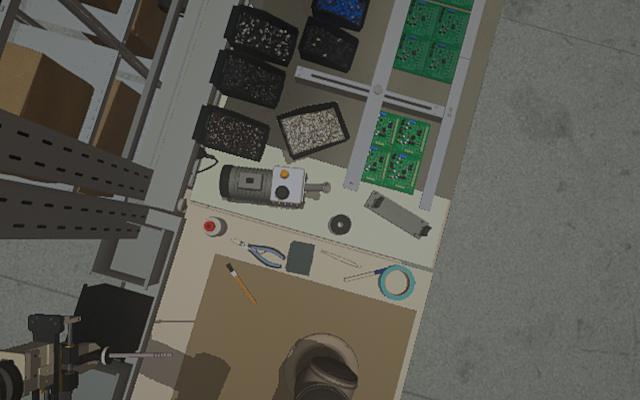

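View pics/w10.png

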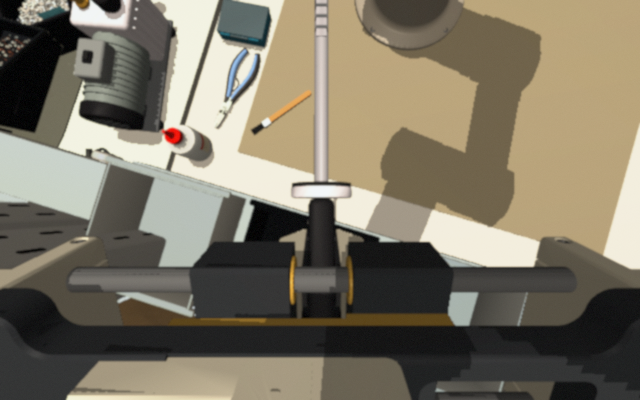

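```bash
python3 -c "
from h import *
p,D,c=load('t10')
for u in (114,120,130,140,150,160,166):
  v=min(range(350,361),key=lambda v:D[v,u] if D[v,u]>0 else 9e9);print(u,v,pt(c,D,u,v).round(1))
p,D,c=load('w10')
for v in (5,20,40,80,120,160):
  print(v,pt(c,D,321,v).round(1))
cv2.imwrite('pics/t10z.png',cv2.resize(load('t10')[0][335:375,80:190][:,:,::-1],None,fx=7,fy=7,interpolation=3))"
```

```text
114 356 [148.6 396.7 395.9]
120 356 [148.5 385.7 395.2]
130 354 [153.3 365.5 398.2]
140 355 [151.4 346.9 397.3]
150 354 [153.4 328.1 396.9]
160 355 [151.9 308.8 397.5]
166 354 [154.  297.4 397.7]
5 [151.2 309.8 396. ]
20 [150.9 318.1 395.9]
40 [150.6 329.1 395.6]
80 [149.9 351.3 395.4]
120 [149.3 373.1 394.4]
160 [148.7 395.1 394.3]
```

View pics/t10z.png

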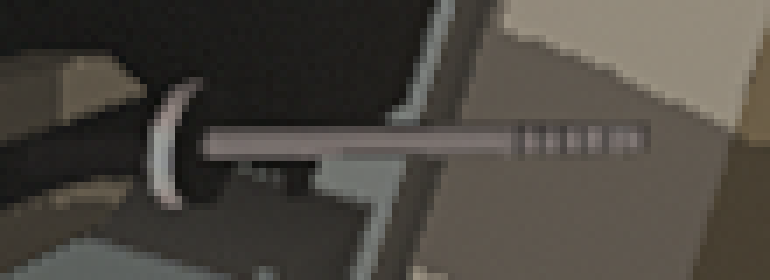

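```bash
python3 -c "
from h import *
from plant import close_job
rep();print(close_job())"
```

```text
pos [147.7 452.7 395.1] z-lean 18.4@-83.1 x az -88.8 el 18.3 q [ 1.19  0.35  1.16 -0.16  1.91 -2.01] F [-0.3  0.5 -0.9] w 14.2 t 31.20
the job is handed in; nothing more can be done
None
```

I took the gauge rod from its rest by the handle and pushed it down the tube until the collar stopped on the mouth. I then drew it right out and handed the job in at 31.2 s, still holding it up.

**How the rod was slanted:** the moves can only turn the tool about its own axis. I tilted the tool by pushing the arm against the end of its reach, before the grasp and again before and after gauging. The rod was still about 2.6° steeper than the tube at entry, so the tube itself turned it in the grip at about 3 N.

**Seating:** the collar stopped at the mouth position I had measured, to within about 0.4 mm, and did not advance on further small pushes. The axial force was about 8 N, with a peak reading of about 11.5 N on the first touch. The wrist and scene views showed it flush on the sides I could see; I inferred the underside from the forces, and no camera saw it.

**Final hold:**
- **Height:** the rod is about 390 mm above the bench.
- **Level:** the top and wrist depth readings give about 1°, in line with the 1.2° worked out from the tool pose.
- **Notches:** they are up and visible from the top camera.
- **Grip:** steady at 14 mm, with nothing touching.
- **Position:** the handle end hangs over the bench edge and bins. The bins are about 240 mm high, so it clears them by roughly 150 mm.
- **Other things:** the spool, bottle, rest and pump look unmoved in the top view.

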